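# Load culture dishes into a ratchet-wound drawer

## Task

Put every culture dish standing on the worktop away in the low grey dish drawer: lift the pawl up off the ratchet wheel and over to its rest, turn the wheel backward (counter-clockwise from above) until the tray is fully out, and lay each dish flat in a pocket of its own. Then turn the wheel forward until the tray is fully home and leave the pawl dropped back between the teeth, so that the drawer is locked. Leave the other things on the worktop where they are.

Things in the scene. Friction and masses are not known exactly. Their poses are not given: they have to be found in the camera images.
- dish_drawer: fixed low sheet-metal hood, 124 mm deep (x), 312 mm wide (y), top at 49 mm; origin under its centre on the worktop, which is also the wheel's axis; its -x side is the open front where the tray comes out; on top lie a flat ratchet wheel (108 mm across) with saw teeth on its upper face, a crank knob and, on the +y side, the pawl. Yaw up to about 0.2 rad
- tray (a joint): tray travel in m: 0 fully home under the hood, 0.105 fully out (toward the hood's -x). The tray is geared to the wheel: tray = 0.0656 x wheel angle; moves with about 2 N at the crank knob
- wheel (a joint): wheel angle in rad, axis vertical: 0 with the tray home, grows counter-clockwise from above (backward) to 1.6 with the tray fully out; stays where it is left. With the pawl down it can turn forward (the pawl clicks over the teeth) but backward only until the next tooth is caught (about 0.04 rad of play when home)
- pawl (a joint): pawl angle in rad: 0 = down between the teeth, 1.75 = swung up and over away from the wheel against its stop. Let go beyond about 1.3 it falls over to its stop and stays there, below about 1.0 it falls back onto the wheel, between these it may stand. On top of a tooth it reads about 0.17; it falls to 0 between teeth, as it does with the tray fully home. Light: under 1 N
- pawl_ball (a point): centre of the black ball (18 mm diameter) at the pawl's free end, the place to pinch it; 98 to 121 mm above the worktop. With the pawl down it stands 43 mm from the wheel axis, the tooth tops are 67 mm above the worktop; a rod 7 mm thick carries it from below
- pawl_hinge (a point): the pawl's hinge line: horizontal, parallel to the drawer's x axis, 66 mm above the worktop, 88 mm from the wheel axis toward the drawer's +y. The ball travels on a 56 mm arc round it, from over the wheel up and over toward the drawer's +y; it starts about 37 degrees above level. Bracket cheeks to 75 mm high
- crank_knob (a point): point on the axis of the upright black crank knob (cylinder 16 mm diameter, from 60 to 106 mm above the worktop), at 96 mm height; it stands 38 mm from the wheel's axis, and turns with the wheel
- pocket_1 (a point): centre of the floor of pocket 1 of 4 in the tray, 12 mm above the worktop; square recess 69 x 69 mm, 4 mm deep, pockets 73 mm apart along the drawer's y, 1 at the -y end. Moves with the tray; the hood's front is 67 mm behind it when fully out
- pocket_2 (a point): centre of the floor of pocket 2 of 4 in the tray, 12 mm above the worktop; square recess 69 x 69 mm, 4 mm deep, pockets 73 mm apart along the drawer's y, 1 at the -y end. Moves with the tray; the hood's front is 67 mm behind it when fully out
- pocket_3 (a point): centre of the floor of pocket 3 of 4 in the tray, 12 mm above the worktop; square recess 69 x 69 mm, 4 mm deep, pockets 73 mm apart along the drawer's y, 1 at the -y end. Moves with the tray; the hood's front is 67 mm behind it when fully out
- pocket_4 (a point): centre of the floor of pocket 4 of 4 in the tray, 12 mm above the worktop; square recess 69 x 69 mm, 4 mm deep, pockets 73 mm apart along the drawer's y, 1 at the -y end. Moves with the tray; the hood's front is 67 mm behind it when fully out
- dish_1: round flat culture dish, 63 mm diameter, 15 mm high, 18 to 31 g; origin at the centre of its underside, z up. Starts on the worktop; 2 to 4 of the four are present
- dish_2: round flat culture dish, 63 mm diameter, 15 mm high, 18 to 31 g; origin at the centre of its underside, z up. Starts on the worktop; 2 to 4 of the four are present
- dish_3: round flat culture dish, 63 mm diameter, 15 mm high, 18 to 31 g; origin at the centre of its underside, z up. Starts on the worktop; 2 to 4 of the four are present
- dish_4: round flat culture dish, 63 mm diameter, 15 mm high, 18 to 31 g; origin at the centre of its underside, z up. Starts on the worktop; 2 to 4 of the four are present
- tape_roll: bystander: beige tape roll lying flat, 64 mm diameter, 18 mm high, origin under its centre; leave it alone
- lab_timer: bystander: white timer lying flat, 66 x 66 x 18 mm, origin under its centre; leave it alone
- small_bottle: bystander: small bottle with blue cap, 46 mm diameter, 86 mm high, origin under its centre; leave it alone
Mind the look-alikes: they are no part of the job. Leave any red or yellow look-alike of the dish_4 alone. Leave any yellow look-alike of the dish_2 alone.

How it is judged:
On the way, in this order (a step that is already met when the one before it is completed fails the run):
1. the pawl is lifted clear (over 1.0 rad) while the tray is still home (value of joint pawl above 1 rad and value of joint tray below 0.008 m), for 0.2 s.
2. the tray is wound fully out (over 98 mm) (value of joint tray above 0.098 m), for 0.2 s.
3. every dish lies flat in a pocket of the tray, which is out (value of joint tray above 0.085 m and (distance between dish_1 and pocket_1 below 0.008 m or distance between dish_1 and pocket_2 below 0.008 m or distance between dish_1 and pocket_3 below 0.008 m or distance between dish_1 and pocket_4 below 0.008 m) and angle between each of dish_1, dish_2, dish_3, dish_4's own z axis and vertical below 0.06 rad and (distance between dish_2 and pocket_1 below 0.008 m or distance between dish_2 and pocket_2 below 0.008 m or distance between dish_2 and pocket_3 below 0.008 m or distance between dish_2 and pocket_4 below 0.008 m) and (distance between dish_3 and pocket_1 below 0.008 m or distance between dish_3 and pocket_2 below 0.008 m or distance between dish_3 and pocket_3 below 0.008 m or distance between dish_3 and pocket_4 below 0.008 m) and (distance between dish_4 and pocket_1 below 0.008 m or distance between dish_4 and pocket_2 below 0.008 m or distance between dish_4 and pocket_3 below 0.008 m or distance between dish_4 and pocket_4 below 0.008 m)), for 0.2 s.
At the end, for the whole second after the job is handed in: the tray is home (within 5 mm), the pawl is down between the teeth (within 0.06 rad), and every dish lies flat in a pocket of the tray (origin within 8 mm of a pocket's site, tilt under 0.06 rad), at rest (value of joint tray below 0.005 m and value of joint pawl below 0.06 rad and velocity of joint tray below 0.01 m/s and (distance between dish_1 and pocket_1 below 0.008 m or distance between dish_1 and pocket_2 below 0.008 m or distance between dish_1 and pocket_3 below 0.008 m or distance between dish_1 and pocket_4 below 0.008 m) and angle between each of dish_1, dish_2, dish_3, dish_4's own z axis and vertical below 0.06 rad and (distance between dish_2 and pocket_1 below 0.008 m or distance between dish_2 and pocket_2 below 0.008 m or distance between dish_2 and pocket_3 below 0.008 m or distance between dish_2 and pocket_4 below 0.008 m) and (distance between dish_3 and pocket_1 below 0.008 m or distance between dish_3 and pocket_2 below 0.008 m or distance between dish_3 and pocket_3 below 0.008 m or distance between dish_3 and pocket_4 below 0.008 m) and (distance between dish_4 and pocket_1 below 0.008 m or distance between dish_4 and pocket_2 below 0.008 m or distance between dish_4 and pocket_3 below 0.008 m or distance between dish_4 and pocket_4 below 0.008 m) and linear speed of each of dish_1, dish_2, dish_3, dish_4 below 0.02 m/s); the robot touches nothing.
It fails at once if a bystander (tape roll, timer, small bottle) is moved more than 30 mm (distance of any of tape_roll, lab_timer, small_bottle from where it was at the start of the episode above 0.03 m).
Of dish_1, dish_2, dish_3, dish_4 only 2 to 4 are there at a start; the rules pass over those that are not, and their reading is None.
At some moment in a run one of dish_1, dish_2, dish_3, dish_4 may be knocked a few centimetres aside while the robot is not near it.
Once in a run the grip may slacken for a moment while it holds something.
It also fails if it takes over 210 s, if anything falls off the work surface, if the arm or the gripper's body presses on something with over 40 N, if the wrist force passes 120 N, or if a joint passes its speed limit or range.

## Robot

A 6-joint arm with a two-finger parallel gripper is mounted at the origin on a cart in front of the work surface, level with it; the furniture and walls round the work are solid. World frame = base frame: x ahead of the robot, y to its left, z up, the work surface at z = 0. Lengths are in m, angles in rad, forces in N, time in s.
With the tool pointing down it reaches from about 0.35 to 0.975 m from the base axis. Payload 4.9 kg.
Tool frame: the origin (TCP) lies midway between the tips of the shut fingers; the grasp point (between the pads) lies 19 mm behind it; z points along the fingers, y is the direction in which the jaws open and shut (so a half turn about z gives the same grasp; the last joint's range is limited). The gripper opens to 85 mm and grips with 20 to 120 N. Pads are 22 mm wide; open, the fingers measure 114 mm over their backs; the gripper's body (76 mm by 85 mm) begins 54 mm behind the grasp point. The pads swing forward as they close: fully open they stand 13 mm farther back than shut.
Start: joints at [1.148, 0.053, 1.613, -0, 1.476, -0.119], TCP at [0.187, 0.596, 0.231] pointing down, gripper open.
Joint ranges: [-3.01, 3.01], [-1.01, 2.22], [0.06, 2.58], [-1.02, 4.17], [0.09, 2.62], [-3.14, 3.14]. Speed limits (rad/s): [2.57, 2.57, 3.14, 3.14, 3.14, 3.14].

## Interface

Orientations are given as a rotation vector (axis times angle).
In Python, from station import ctrl gives the robot as it stands.
- The arm moves only by the tool jog_arm, never from a script. Its argument "steps" is a list of rows, each an object of numbers: "dx", "dy", "dz": the shift along the world's x, y, z in units of 60 mm (1.0 is 60 mm); "twist": the turn about the world's z in units of 10 degrees (1.0 is 10 degrees). A call has 1 to 5 rows; each row is the pose to reach, as a shift and turn from the pose measured when the call began; what a row does not reach only later rows make up. A row lasts 1/8 s, in which the tool goes at most 62.5 mm and 10.7 degrees, less where a joint would pass 70% of its speed; a pose out of reach is approached as far as the arm can. A call with a gripper value outside its range is refused whole. "gripper" is the closure in counts, from 0 (fully open) to 255 (shut), set as the call begins (left out, the last holds). The fingers move at their own pace and stop on an object; "newtons" is the grip in N (left out, the last holds). Time passes only in rows, so rows that repeat a pose let the fingers close. It gives the time, the measured TCP pose, the force and the opening at its end, in the units of the state.
- ctrl.get_obs(): the state, without advancing time (a new reading comes with each control period).
- ctrl.get_image(name): name is "side" or "top" or "wrist"; returns a dict with "frame" (400x640x3 uint8, red, green, blue), "range_z" (400x640 float32, m along the optical axis (not along the pixel's ray), 0 where there is no reading), "fx", "fy", "cx", "cy" (pixels), "extrinsics" (4x4, takes a point from camera to world coordinates). Camera axes: x right, y down, z forward; pixel columns grow to the right and rows downward; lengths in m; the calibration is good to about 2 mm. A picture is of the moment at which its call begins.
- ctrl.finish_job(): hands the job in, once; it reports no verdict.
The state is a dict: "t": time; "q": joint angles; "dq": joint speeds; "effort": joint torques, N m; "tool_pos": TCP position; "tool_rot": TCP orientation; "contact_force": force on the tool from outside, world axes, zero at the start; "wrist_torque": the same for the moment, N m; "opening": finger opening in m.
Only numpy, scipy, OpenCV 4.12 (cv2) and the standard library are available. Lean on these libraries where they do the work, as an engineer would, in place of code of your own. Each camera call takes 0.05 s, during which the arm holds its last target.

## Working session

There is one attempt and no reset: what is moved stays moved. The work goes in short steps, Python scripts to look and compute and a tool call to move; the robot and the scene stay as the last step left them, time stands still between calls to the robot, and variables do not carry over. Pictures are saved under pics/ and viewed, and the job is handed in when it is done.

Besides the shell and the picture viewer there is one more tool, called as a command line: name --argument value ..., lists and objects as JSON in quotes. jog_arm: Moves the arm, as the interface text tells. Its arguments: {"type":"object","properties":{"steps":{"type":"array"},"gripper":{"type":"number"},"newtons":{"type":"number"}},"required":["steps"]}

```bash
ls; mkdir -p pics; cat > h.py <<'E'
import numpy as np, cv2
from station import ctrl
def img(n):
    return ctrl.get_image(n)
def save(im,fn,crop=None,scale=1):
    f=im["frame"][:,:,::-1]
    if crop: f=f[crop[1]:crop[3],crop[0]:crop[2]]
    if scale!=1: f=cv2.resize(f,None,fx=scale,fy=scale,interpolation=cv2.INTER_CUBIC)
    cv2.imwrite("pics/"+fn,f)
def ray(im,u,v,z):
    E=im["extrinsics"];d=E[:3,:3]@np.array([(u-im["cx"])/im["fx"],(v-im["cy"])/im["fy"],1]);o=E[:3,3]
    return o+d*(z-o[2])/d[2]
def pt(im,u,v):
    z=im["range_z"][int(v),int(u)]
    return (im["extrinsics"]@np.array([(u-im["cx"])/im["fx"]*z,(v-im["cy"])/im["fy"]*z,z,1]))[:3]
def proj(im,p):
    c=np.linalg.inv(im["extrinsics"])@np.append(p,1)
    return im["fx"]*c[0]/c[2]+im["cx"],im["fy"]*c[1]/c[2]+im["cy"]
def cloud(im):
    z=im["range_z"];h,w=z.shape;u,v=np.meshgrid(np.arange(w),np.arange(h))
    P=np.stack([(u-im["cx"])/im["fx"]*z,(v-im["cy"])/im["fy"]*z,z],-1)
    return P@im["extrinsics"][:3,:3].T+im["extrinsics"][:3,3]
E
python3 - <<'E'
from h import *
o=ctrl.get_obs();print(o)
for n in("top","side","wrist"):
    im=img(n);save(im,n+"0.png");print(n,im["extrinsics"].round(3).tolist(),im["fx"],(im["range_z"]>0).mean())
E
```

```text
pics
{'t': 0.0, 'q': array([ 1.14800489e+00,  5.33421413e-02,  1.61426298e+00, -2.34368748e-05,
        1.47601808e+00, -1.19004948e-01]), 'dq': array([ 6.07941683e-04, -5.15519282e-05,  1.18266085e-03,  5.05475599e-04,
       -5.01894209e-04,  1.10978187e-04]), 'effort': array([ 5.89436549e-04, -3.93676078e+01, -3.70179963e+01, -2.72645548e-05,
        6.91347013e-03, -1.69813842e-05]), 'tool_pos': array([0.18671419, 0.59581372, 0.23009068]), 'tool_rot': array([-4.75271390e-01, -3.10490571e+00,  3.08253719e-03]), 'contact_force': array([-0.82056926,  0.04045042,  0.02477814]), 'wrist_torque': array([ 0.052275  , -0.04959558,  0.00671525]), 'opening': 0.08552768799341039}
top [[-0.012, -0.992, 0.126, 0.366], [-1.0, 0.013, 0.006, 0.061], [-0.008, -0.125, -0.992, 1.248], [0.0, 0.0, 0.0, 1.0]] 364.87385921942393 0.9958515625
side [[0.996, -0.057, 0.065, 0.441], [-0.086, -0.645, 0.759, -0.917], [-0.001, -0.762, -0.647, 0.899], [0.0, 0.0, 0.0, 1.0]] 410.6165526790959 0.9958125
wrist [[0.299, 0.919, 0.257, 0.122], [0.954, -0.288, -0.083, 0.617], [-0.002, 0.271, -0.963, 0.373], [0.0, 0.0, 0.0, 1.0]] 314.6077798879719 0.9960078125
```

View pics/top0.png

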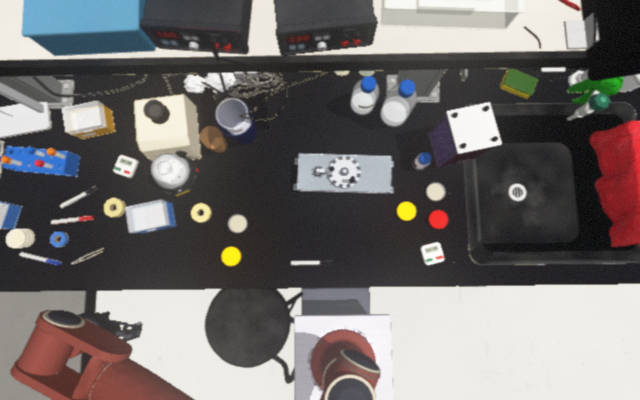

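View pics/side0.png

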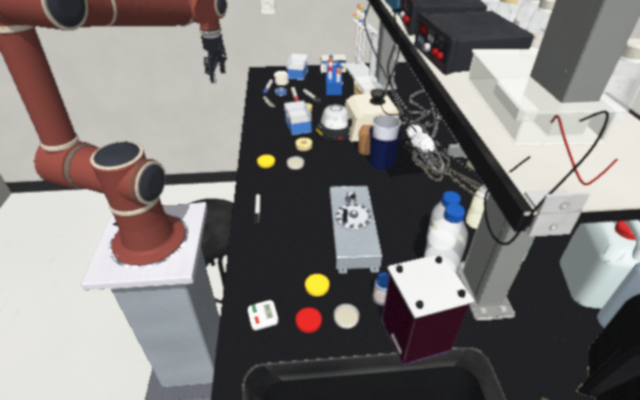

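View pics/wrist0.png

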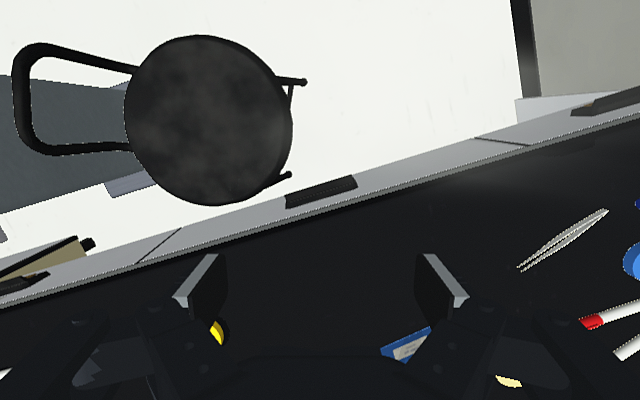

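```bash
python3 - <<'E'
from h import *
im=img("top");save(im,"top1.png",(185,130,465,275),2.8)
s=img("side");save(s,"side1.png",(220,130,420,340),2.8)
C=cloud(im)
for n,u,v in [("dA",237,223),("dB",436,191),("yA",231,256),("yB",406,211),("red",439,219),("tapeR",201,206),("tape2",115,202),("timer",432,253),("bottle",422,160),("cream",20,238)]:
    print(n,pt(im,u,v).round(3), ray(im,u,v,0.015).round(3))
f=im["frame"].astype(int)
for n,u,v in [("dA",237,223),("dB",436,191),("cream",20,238),("tape",201,206)]: print(n,f[v,u])
# white-ish disc masks height 10..20mm
m=((C[...,2]>.009)&(C[...,2]<.022)).astype(np.uint8)
n,l,st,ce=cv2.connectedComponentsWithStats(m)
for i in range(1,n):
    if 60<st[i,4]<1500: 
        P=C[l==i]; print(st[i],ce[i].round(1),((P.min(0)+P.max(0))/2).round(3),np.ptp(P,0).round(3),f[l==i].mean(0).round())
E
```

```text
dA [0.46  0.35  0.013] [0.459 0.35  0.015]
dB [ 0.56  -0.328  0.018] [ 0.56  -0.329  0.015]
yA [0.349 0.369 0.013] [0.349 0.368 0.015]
yB [ 0.493 -0.224  0.014] [ 0.493 -0.224  0.015]
red [ 0.464 -0.334  0.015] [ 0.464 -0.334  0.015]
tapeR [0.519 0.473 0.017] [0.519 0.474 0.015]
tape2 [0.536 0.765 0.022] [0.537 0.77  0.015]
timer [ 0.351 -0.305  0.013] [ 0.351 -0.304  0.015]
bottle [ 0.652 -0.267  0.084] [ 0.669 -0.286  0.015]
cream [0.417 1.06  0.046] [0.418 1.086 0.015]
dA [229 221 196]
dB [230 224 199]
cream [246 239 215]
tape [248 239 174]
[244  73  26  10  77] [256.8  76.9] [0.979 0.288 0.016] [0.035 0.089 0.013] [107. 103.  96.]
[500  75  28  24  80] [511.1  89.8] [ 0.932 -0.621  0.016] [0.085 0.091 0.013] [121. 107.  41.]
[214  85  62  17 240] [238.3  93.4] [0.923 0.33  0.015] [0.06  0.214 0.013] [85. 82. 76.]
[   0   97   64   40 1126] [ 23.8 118.4] [0.847 1.092 0.015] [0.143 0.224 0.013] [224. 223. 223.]
[ 86 109  27  28  81] [104.9 125.8] [0.821 0.841 0.016] [0.097 0.093 0.013] [152. 117.  58.]
[626 121  14 104 723] [634.5 161.7] [ 0.619 -1.024  0.016] [0.361 0.056 0.013] [
[... 908 characters left out ...]
5  0.015] [0.062 0.061 0.012] [210. 203. 183.]
[ 51 216  41   8 142] [ 71.8 219.4] [0.479 0.919 0.014] [0.023 0.141 0.01 ] [205. 159. 156.]
[ 50 232  16  15 152] [ 57.2 238.7] [0.413 0.96  0.014] [0.047 0.053 0.011] [ 86. 129. 193.]
[420 242  24  23 386] [431.6 253. ] [ 0.351 -0.303  0.016] [0.073 0.075 0.013] [226. 222. 215.]
[221 247  19  19 277] [230.2 255.9] [0.349 0.372 0.015] [0.06  0.061 0.011] [248. 234.  27.]
[ 19 252  41  13 139] [ 39.1 258.3] [0.35  1.017 0.014] [0.042 0.137 0.011] [160. 164. 186.]
[291 260  41   5 158] [311.6 262.4] [0.325 0.1   0.015] [0.014 0.134 0.012] [158. 156. 155.]
[310 330  66  60 919] [336.4 349.6] [0.014 0.001 0.015] [0.184 0.211 0.013] [135.  87.  83.]
```

View pics/top1.png

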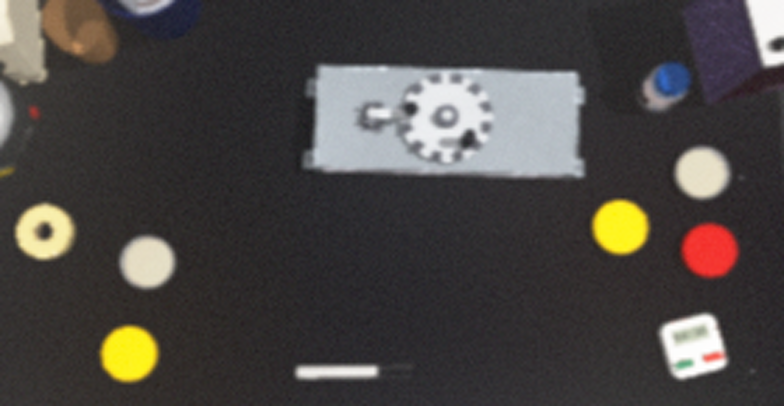

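View pics/side1.png

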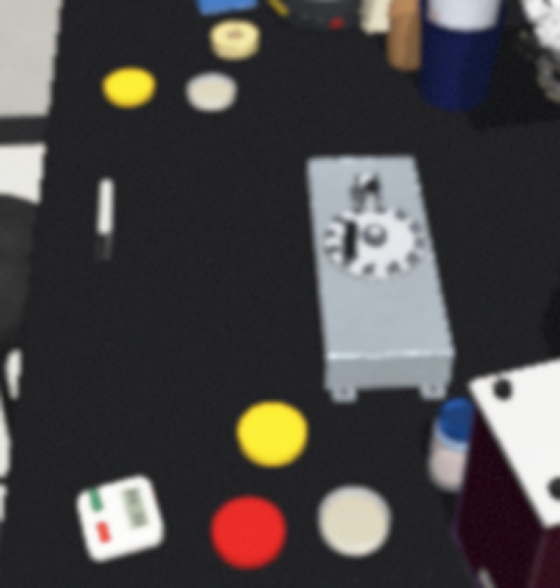

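```bash
python3 - <<'E'
from h import *
im=img("top");C=cloud(im);f=im["frame"].astype(int)
z=C[...,2];R=(C[...,0]>.45)&(C[...,0]<.8)&(abs(C[...,1])<.25)
m=(R&(z>.03)&(z<.06)).astype(np.uint8)
m=cv2.morphologyEx(m,cv2.MORPH_CLOSE,np.ones((9,9)))
cs,_=cv2.findContours(m,0,2);c=max(cs,key=cv2.contourArea)
r=cv2.minAreaRect(c);print(r)
bp=cv2.boxPoints(r);W=np.array([ray(im,*p,.049) for p in bp]);print(W.round(4),W.mean(0))
for i in range(4): 
    d=W[(i+1)%4]-W[i];print(np.linalg.norm(d),np.degrees(np.arctan2(d[1],d[0])))
P=C[R&(z>.058)&(z<.075)];print("wheel",(P[:,:2].min(0)+P[:,:2].max(0))/2,np.ptp(P,0),np.median(P[:,:2],0))
P=C[R&(z>.076)]
for p in P: print(p.round(3),end=' ')
s=img("side");C=cloud(s);z=C[...,2];R=(C[...,0]>.45)&(C[...,0]<.8)&(abs(C[...,1])<.25)
P=C[R&(z>.076)];print('\nside')
l=np.argwhere(R&(z>.076))
for p,q in zip(P,l): print(p.round(3),q,end=' ')
m=(R&(z>.04)&(z<.056)).astype(np.uint8);m=cv2.morphologyEx(m,cv2.MORPH_CLOSE,np.ones((9,9)))
cs,_=cv2.findContours(m,0,2);c=max(cs,key=cv2.contourArea)
w=np.array([ray(s,*p[0],.049)[:2] for p in c],np.float32);r=cv2.minAreaRect(w);print('\n',r,cv2.boxPoints(r))
E
```

```text
((343.79949951171875, 172.41563415527344), (93.516845703125, 36.388484954833984), 1.7899105548858643)
[[ 0.5672  0.1452  0.049 ]
 [ 0.6915  0.1409  0.049 ]
 [ 0.6769 -0.1736  0.049 ]
 [ 0.5532 -0.1653  0.049 ]] [ 0.62220612 -0.01320364  0.049     ]
0.1243366693792058 -2.0073951722320387
0.31481520519236655 -92.65503158920528
0.12397711195236367 176.15776098373127
0.310841333577148 87.41468526153992
wheel [ 0.68495142 -0.06810931] [0.23002849 0.30176863 0.01685754] [ 0.62303293 -0.0125963 ]
[0.8   0.054 0.597] [0.799 0.049 0.598] [0.799 0.031 0.598] [0.8   0.024 0.596] [0.8   0.016 0.596] [0.799 0.014 0.597] [0.8   0.006 0.595] [0.8   0.002 0.595] [ 0.799 -0.001  0.597] [ 0.8   -0.005  0.595] [ 0.799 -0.007  0.596] [ 0.799 -0.015  0.596] [ 0.8   -0.019  0.595] [ 0.799 -0.021  0.595] [ 0.8   -0.023  0.595] [ 0.8   -0.027  0.595] [ 0.799 -0.028  0.596] [ 0.799 -0.03   0.596] [ 0.8   -0.034  0.595] [0.8   0.089 0.595] [0.799 0.085 0.595] [0.799 0.083 0.596] [0.798 0.081 0.597] [0.8   0.079 0.594] [0.8   0.077 0.595] [0.8   0.075 0.595] [0.799 0.074 0.595] [0.799 0.072 0.596] [0.799 0.07 
[... 28232 characters left out ...]
   0.089] [253 430] [ 0.797 -0.213  0.092] [253 431] [ 0.797 -0.218  0.097] [253 432] [ 0.794 -0.204  0.079] [254 428] [ 0.796 -0.207  0.081] [254 429] [ 0.796 -0.211  0.085] [254 430] [ 0.797 -0.215  0.09 ] [254 431] [ 0.799 -0.217  0.092] [254 432] [ 0.794 -0.205  0.076] [255 428] [ 0.795 -0.208  0.079] [255 429] [ 0.798 -0.208  0.079] [255 430] [ 0.798 -0.214  0.085] [255 431] [ 0.799 -0.217  0.088] [255 432] [ 0.796 -0.213  0.08 ] [256 430] [ 0.797 -0.217  0.085] [256 431] 
 ((0.6230336427688599, -0.021287649869918823), (0.3165489435195923, 0.12343427538871765), 87.34839630126953) [[ 0.5540604  -0.17653747]
 [ 0.6773625  -0.18224786]
 [ 0.6920069   0.13396217]
 [ 0.5687048   0.13967256]]
```

Candidates in the top view are as follows. Off-white discs at (237,223) and (436,191) match the dishes, 15 mm high and 62 mm across. The look-alikes are yellow at (231,256) and (406,211), and red at (439,219). The tape roll is at (201,212), the timer at (432,253) and the bottle at (422,160). The close crop confirms that the two off-white discs are the dishes.

The drawer axis is at about (0.622, −0.0135) with a yaw of about −2.6°. The ball is at about (0.624, 0.030) and the knob at about (0.594, −0.038). First I move above the pawl ball.

jog_arm --steps '[{"dx": 0.6,"dy": -0.78,"dz": 0,"twist": -1},{"dx": 1.2,"dy": -1.56,"dz": 0,"twist": -2},{"dx": 1.8,"dy": -2.34,"dz": 0,"twist": -3},{"dx": 2.4,"dy": -3.12,"dz": 0,"twist": -4},{"dx": 3.0,"dy": -3.9,"dz": 0,"twist": -5}]' --gripper 0

```text
t: 0.98
tool_pos: [0.3678, 0.3607, 0.2313]
tool_rot: [1.75, 2.609, 0.001]
contact_force: [-0.1, -0.5, 0.3]
opening: 0.0856
```

jog_arm --steps '[{"dx": 0.6,"dy": -0.78,"dz": 0,"twist": -1},{"dx": 1.2,"dy": -1.56,"dz": 0,"twist": -2},{"dx": 1.8,"dy": -2.34,"dz": 0,"twist": -2.5},{"dx": 2.4,"dy": -3.12,"dz": 0,"twist": -2.5},{"dx": 3.0,"dy": -3.9,"dz": 0,"twist": -2.5}]'

```text
t: 1.6
tool_pos: [0.5488, 0.125, 0.2315]
tool_rot: [2.273, 2.168, 0.002]
contact_force: [-0.4, -0.0, 0.2]
opening: 0.0856
```

jog_arm --steps '[{"dx": 0.6,"dy": -0.78,"dz": -0.2},{"dx": 1.2,"dy": -1.56,"dz": -0.4},{"dx": 1.24,"dy": -1.6,"dz": -0.5},{"dx": 1.24,"dy": -1.6,"dz": -0.5}]'

```text
validation failed for argument at $.st...
```

jog_arm --steps '[{"dx": 0.6,"dy": -0.78,"dz": -0.2,"twist": 0},{"dx": 1.2,"dy": -1.56,"dz": -0.4,"twist": 0},{"dx": 1.24,"dy": -1.6,"dz": -0.5,"twist": 0},{"dx": 1.24,"dy": -1.6,"dz": -0.5,"twist": 0}]' --gripper 100

```text
t: 2.1
tool_pos: [0.6227, 0.0289, 0.2006]
tool_rot: [-2.274, -2.166, -0.0]
contact_force: [-0.2, 1.1, 0.1]
opening: 0.0518
```

```bash
python3 - <<'E'
from h import *
o=ctrl.get_obs();print(o["tool_pos"].round(4),o["tool_rot"].round(3),o["opening"])
im=img("wrist");save(im,"w1.png")
for n,p in [("ball",(.624,.0295,.1)),("knob",(.594,-.038,.105)),("axis",(.622,-.0135,.067))]: print(n,proj(im,p))
E
```

```text
[0.6227 0.0289 0.2006] [-2.274 -2.166 -0.   ] 0.05182557810150413
ball (np.float64(321.23998655043056), np.float64(204.26202309714418))
knob (np.float64(289.6969280275508), np.float64(284.0655113329571))
axis (np.float64(321.24099780043406), np.float64(238.7536355748751))
```

View pics/w1.png

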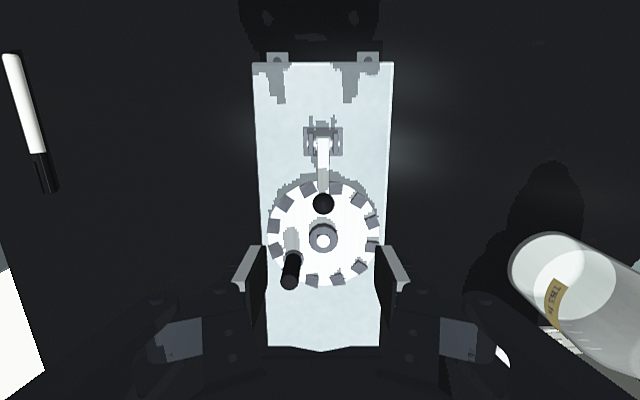

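The wrist view shows the ball at (323,203), the knob top at (289,283) and the axis at (323,239). All three are within 2 px of the prediction, so I descend on the ball.

jog_arm --steps '[{"dx": 0.03,"dy": 0.01,"dz": -0.6,"twist": 0},{"dx": 0.03,"dy": 0.01,"dz": -1.2,"twist": 0},{"dx": 0.03,"dy": 0.01,"dz": -1.7,"twist": 0},{"dx": 0.03,"dy": 0.01,"dz": -1.95,"twist": 0},{"dx": 0.03,"dy": 0.01,"dz": -1.95,"twist": 0}]'

```text
t: 2.78
tool_pos: [0.6238, 0.0311, 0.0839]
tool_rot: [-2.271, -2.169, -0.0]
contact_force: [0.2, 0.4, 0.6]
opening: 0.052
```

jog_arm --steps '[{"dx": 0,"dy": 0,"dz": 0,"twist": 0},{"dx": 0,"dy": 0,"dz": 0,"twist": 0},{"dx": 0,"dy": 0,"dz": 0,"twist": 0},{"dx": 0,"dy": 0,"dz": 0,"twist": 0}]' --gripper 230 --newtons 20

```text
t: 3.28
tool_pos: [0.6249, 0.0311, 0.0856]
tool_rot: [2.272, 2.169, 0.003]
contact_force: [-0.2, 0.7, 5.5]
opening: 0.0161
```

```bash
python3 - <<'E'
from h import *
o=ctrl.get_obs();print(o["t"],o["tool_pos"].round(4),o["opening"],o["contact_force"])
im=img("wrist");save(im,"w2.png")
E
```

```text
3.275 [0.6249 0.0311 0.0856] 0.01613131905445521 [-0.23327373  0.70227454  5.46591143]
```

View pics/w2.png

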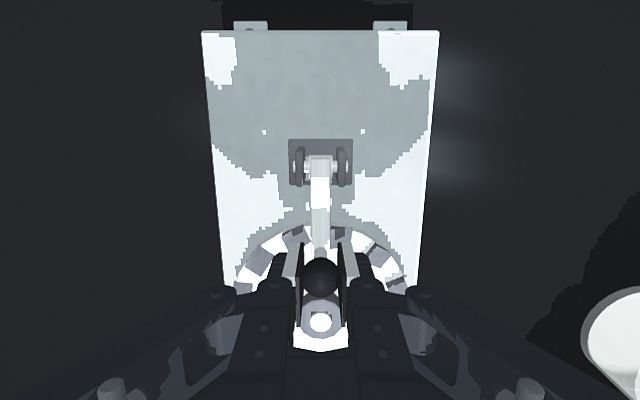

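The grip is about 5 mm too high on the ball. I open slightly, lower and pinch again.

jog_arm --steps '[{"dx": 0,"dy": 0,"dz": 0,"twist": 0},{"dx": 0,"dy": 0,"dz": -0.08,"twist": 0},{"dx": 0,"dy": -0.02,"dz": -0.11,"twist": 0},{"dx": 0,"dy": -0.02,"dz": -0.11,"twist": 0}]' --gripper 170

```text
t: 3.82
tool_pos: [0.6243, 0.0298, 0.0781]
tool_rot: [-2.272, -2.169, -0.002]
contact_force: [-0.8, 0.1, 0.1]
opening: 0.0281
```

jog_arm --steps '[{"dx": 0,"dy": 0,"dz": 0,"twist": 0},{"dx": 0,"dy": 0,"dz": 0,"twist": 0},{"dx": 0,"dy": 0,"dz": 0,"twist": 0}]' --gripper 230

```text
t: 4.2
tool_pos: [0.6247, 0.0297, 0.0783]
tool_rot: [2.272, 2.169, 0.003]
contact_force: [2.8, 0.6, -1.0]
opening: 0.0166
```

jog_arm --steps '[{"dx": 0.006,"dy": 0.127,"dz": 0.137,"twist": 0},{"dx": 0.013,"dy": 0.278,"dz": 0.247,"twist": 0},{"dx": 0.02,"dy": 0.427,"dz": 0.315,"twist": 0},{"dx": 0.027,"dy": 0.583,"dz": 0.357,"twist": 0},{"dx": 0.034,"dy": 0.745,"dz": 0.372,"twist": 0}]'

```text
t: 4.82
tool_pos: [0.6269, 0.0752, 0.1011]
tool_rot: [2.272, 2.17, 0.003]
contact_force: [1.2, -0.9, -0.7]
opening: 0.0162
```

jog_arm --steps '[{"dx": 0.007,"dy": 0.16,"dz": -0.015,"twist": 0},{"dx": 0.015,"dy": 0.32,"dz": -0.057,"twist": 0},{"dx": 0.02,"dy": 0.467,"dz": -0.125,"twist": 0},{"dx": 0.027,"dy": 0.6,"dz": -0.217,"twist": 0},{"dx": 0.027,"dy": 0.6,"dz": -0.217,"twist": 0}]'

```text
t: 5.45
tool_pos: [0.6285, 0.1121, 0.0877]
tool_rot: [-2.271, -2.171, -0.004]
contact_force: [1.0, 1.2, 2.1]
opening: 0.0162
```

```bash
python3 - <<'E'
from h import *
o=ctrl.get_obs();print(o["t"],o["tool_pos"].round(4),o["opening"],o["contact_force"])
im=img("wrist");save(im,"w3.png")
E
```

```text
5.45 [0.6285 0.1121 0.0877] 0.016164710819170806 [1.04587386 1.2066051  2.0629767 ]
```

View pics/w3.png

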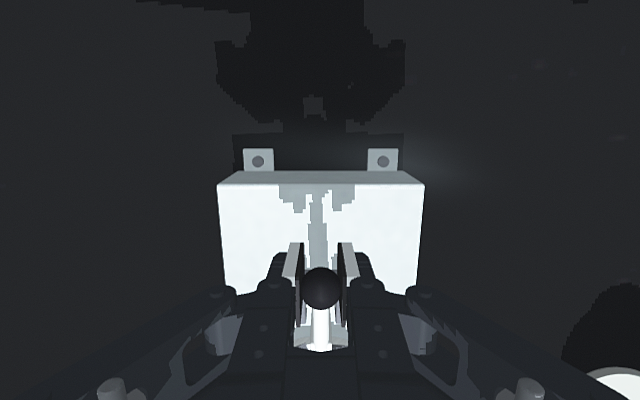

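The ball is still between the pads at (322,288), past top dead centre. I release and lift.

jog_arm --steps '[{"dx": 0,"dy": 0,"dz": 0,"twist": 0},{"dx": 0,"dy": 0.03,"dz": -0.02,"twist": 0},{"dx": 0,"dy": 0.05,"dz": 0.4,"twist": 0},{"dx": 0,"dy": 0,"dz": 1.2,"twist": 0},{"dx": 0,"dy": -0.5,"dz": 1.5,"twist": 0}]' --gripper 120

```text
t: 6.12
tool_pos: [0.6298, 0.0825, 0.1815]
tool_rot: [2.267, 2.171, 0.009]
contact_force: [0.4, -0.6, -0.2]
opening: 0.0452
```

```bash
python3 - <<'E'
from h import *
o=ctrl.get_obs();print(o["t"],o["tool_pos"].round(4),o["opening"],o["contact_force"])
im=img("wrist");save(im,"w4.png")
E
```

```text
6.125 [0.6298 0.0825 0.1815] 0.045192487992921804 [ 0.40340098 -0.56690977 -0.18196903]
```

View pics/w4.png

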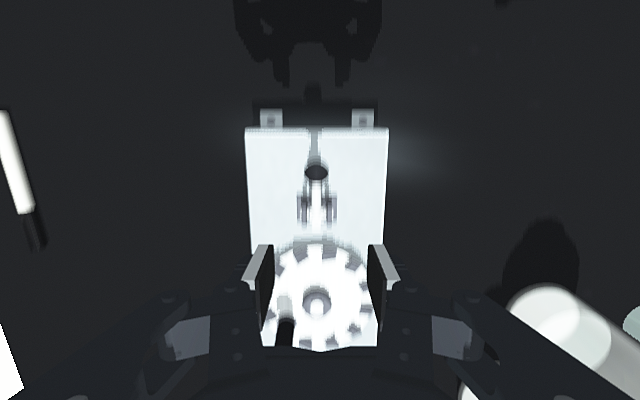

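The pawl rests beyond its hinge: the ball is at (316,172) and the hinge at (317,208). Next is the knob.

jog_arm --steps '[{"dx": -0.2,"dy": -0.7,"dz": 0,"twist": -1},{"dx": -0.4,"dy": -1.4,"dz": 0,"twist": -2},{"dx": -0.6,"dy": -2.0,"dz": 0,"twist": -3},{"dx": -0.6,"dy": -2.0,"dz": 0,"twist": -4},{"dx": -0.6,"dy": -2.0,"dz": 0,"twist": -4.6}]'

```text
t: 6.8
tool_pos: [0.5941, -0.0423, 0.1825]
tool_rot: [2.936, 1.098, 0.002]
contact_force: [0.4, 0.9, 0.2]
opening: 0.0451
```

```bash
python3 - <<'E'
from h import *
o=ctrl.get_obs();print(o["t"],o["tool_pos"].round(4),o["opening"],o["tool_rot"].round(3))
im=img("wrist");save(im,"w5.png");print(proj(im,(.594,-.038,.106)))
E
```

```text
6.8 [ 0.5941 -0.0423  0.1825] 0.04506156224324893 [2.936e+00 1.098e+00 2.000e-03]
(np.float64(315.1227630674408), np.float64(210.5430306269853))
```

View pics/w5.png

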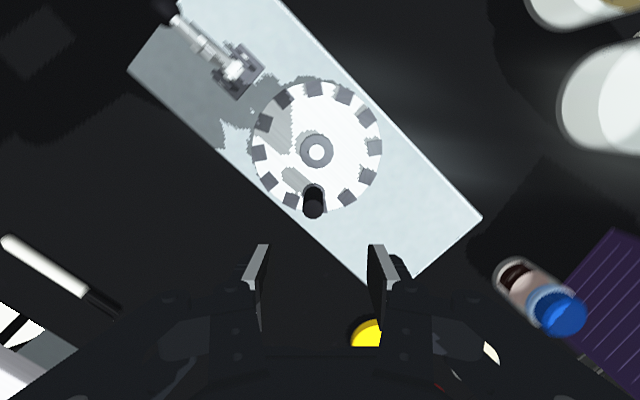

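jog_arm --steps '[{"dx": 0,"dy": 0.07,"dz": -0.6,"twist": 0},{"dx": 0,"dy": 0.07,"dz": -1.2,"twist": 0},{"dx": 0,"dy": 0.07,"dz": -1.55,"twist": 0},{"dx": 0,"dy": 0.07,"dz": -1.69,"twist": 0},{"dx": 0,"dy": 0.07,"dz": -1.69,"twist": 0}]'

```text
t: 7.48
tool_pos: [0.5943, -0.0378, 0.0812]
tool_rot: [2.936, 1.096, 0.002]
contact_force: [0.1, -0.5, 0.6]
opening: 0.045
```

jog_arm --steps '[{"dx": 0,"dy": 0,"dz": 0,"twist": 0},{"dx": 0,"dy": 0,"dz": 0,"twist": 0},{"dx": 0,"dy": 0,"dz": 0,"twist": 0}]' --gripper 196

```text
t: 7.85
tool_pos: [0.5948, -0.038, 0.082]
tool_rot: [2.935, 1.096, 0.004]
contact_force: [0.5, 0.4, 0.3]
opening: 0.0198
```

```bash
python3 - <<'E'
from h import *
o=ctrl.get_obs();print(o["t"],o["tool_pos"].round(4),o["opening"],o["tool_rot"].round(3))
im=img("wrist");save(im,"w6.png")
p=o["tool_pos"][:2]-np.array([.622,-.0135]);print(np.hypot(*p),np.degrees(np.arctan2(p[1],p[0])))
# arc offsets in units: angle steps
for tot in (8,16,24,32,40,46,54,62,70,78,86,92):
    a=np.radians(-139+tot);b=np.radians(-139)
    print(tot,((38*np.array([np.cos(a)-np.cos(b),np.sin(a)-np.sin(b)]))/60).round(3))
E
```

```text
7.85 [ 0.5948 -0.038   0.082 ] 0.019819576127829384 [2.935 1.096 0.004]
0.03654867768300035 -137.98453681756456
8 [ 0.062 -0.062]
16 [ 0.133 -0.116]
24 [ 0.21  -0.158]
32 [ 0.293 -0.19 ]
40 [ 0.379 -0.21 ]
46 [ 0.445 -0.217]
54 [ 0.533 -0.215]
62 [ 0.62  -0.202]
70 [ 0.705 -0.176]
78 [ 0.785 -0.138]
86 [ 0.859 -0.09 ]
92 [ 0.91  -0.048]
```

View pics/w6.png

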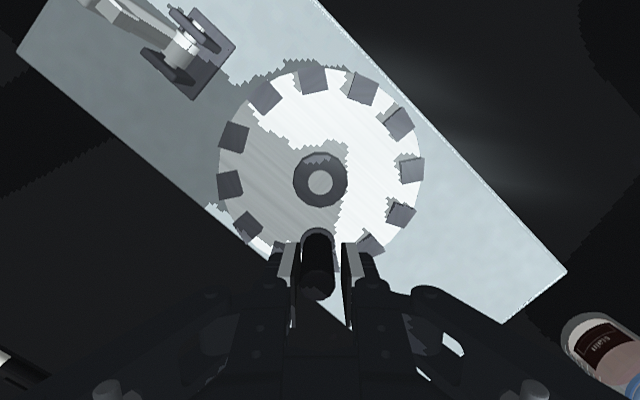

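The knob stands between the pads at (317,265), so I turn the wheel.

jog_arm --steps '[{"dx": 0.062,"dy": -0.062,"dz": 0,"twist": 0.8},{"dx": 0.133,"dy": -0.116,"dz": 0,"twist": 1.6},{"dx": 0.21,"dy": -0.158,"dz": 0,"twist": 2.4},{"dx": 0.293,"dy": -0.19,"dz": 0,"twist": 3.2},{"dx": 0.379,"dy": -0.21,"dz": 0,"twist": 4.0}]'

```text
t: 8.52
tool_pos: [0.6169, -0.0503, 0.0816]
tool_rot: [2.381, 2.041, 0.006]
contact_force: [-1.6, 1.1, 0.7]
opening: 0.02
```

```bash
python3 - <<'E'
from h import *
o=ctrl.get_obs();print(o["t"],o["tool_pos"].round(4),o["opening"],o["tool_rot"].round(3))
im=img("wrist");save(im,"w7.png")
p=o["tool_pos"][:2]-np.array([.622,-.0135]);print(np.hypot(*p),np.degrees(np.arctan2(p[1],p[0])))
for d in (-91,-83,-75,-67,-59,-51,-45,-43):
    a=np.radians(d);t=np.array([.622,-.0135])+.038*np.array([np.cos(a),np.sin(a)])
    print(d,((t-o["tool_pos"][:2])/.06).round(3))
E
```

```text
8.525 [ 0.6169 -0.0503  0.0816] 0.019962442147357744 [2.381 2.041 0.006]
0.037112142243296044 -97.95656553457353
-91 [ 0.075 -0.021]
-83 [ 0.163 -0.016]
-75 [0.25  0.001]
-67 [0.333 0.03 ]
-59 [0.412 0.07 ]
-51 [0.484 0.12 ]
-45 [0.533 0.165]
-43 [0.549 0.181]
```

View pics/w7.png

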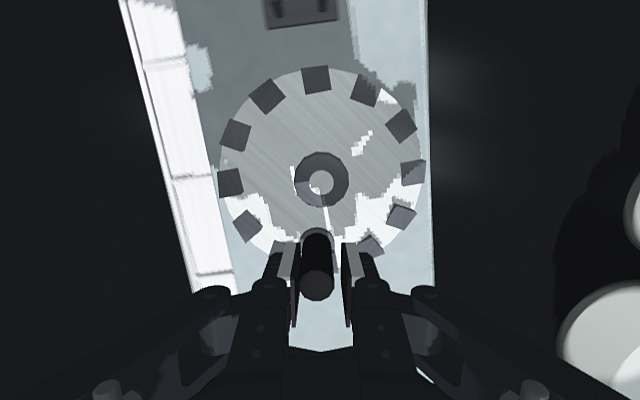

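jog_arm --steps '[{"dx": 0.075,"dy": -0.021,"dz": 0,"twist": 0.7},{"dx": 0.163,"dy": -0.016,"dz": 0,"twist": 1.5},{"dx": 0.25,"dy": 0.001,"dz": 0,"twist": 2.3},{"dx": 0.333,"dy": 0.03,"dz": 0,"twist": 3.1},{"dx": 0.412,"dy": 0.07,"dz": 0,"twist": 3.9}]'

```text
t: 9.2
tool_pos: [0.6417, -0.0465, 0.0815]
tool_rot: [1.557, 2.725, 0.008]
contact_force: [-1.5, 0.1, 0.8]
opening: 0.0196
```

jog_arm --steps '[{"dx": 0.072,"dy": 0.05,"dz": 0,"twist": 0.8},{"dx": 0.121,"dy": 0.095,"dz": 0,"twist": 1.4},{"dx": 0.137,"dy": 0.111,"dz": 0,"twist": 1.5},{"dx": 0.137,"dy": 0.111,"dz": 0,"twist": 1.5}]'

```text
t: 9.7
tool_pos: [0.6483, -0.0413, 0.0814]
tool_rot: [-1.191, -2.906, -0.002]
contact_force: [-6.5, -3.9, 3.9]
opening: 0.0197
```

```bash
python3 - <<'E'
from h import *
o=ctrl.get_obs();print(o["t"],o["tool_pos"].round(4),o["opening"],o["tool_rot"].round(3))
p=o["tool_pos"][:2]-np.array([.622,-.0135]);print(np.hypot(*p),np.degrees(np.arctan2(p[1],p[0])))
im=img("top");save(im,"t8.png",(280,130,420,270),4)
im=img("wrist");save(im,"w8.png")
E
```

```text
9.7 [ 0.6483 -0.0413  0.0814] 0.019685244825033303 [-1.191e+00 -2.906e+00 -2.000e-03]
0.038255645921262155 -46.6404582848752
```

View pics/t8.png

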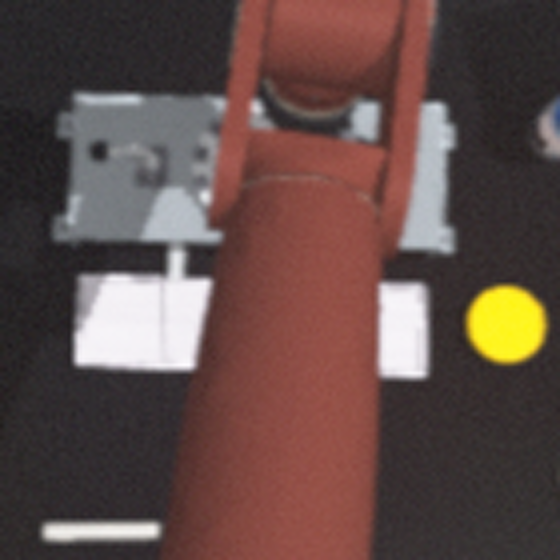

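View pics/w8.png

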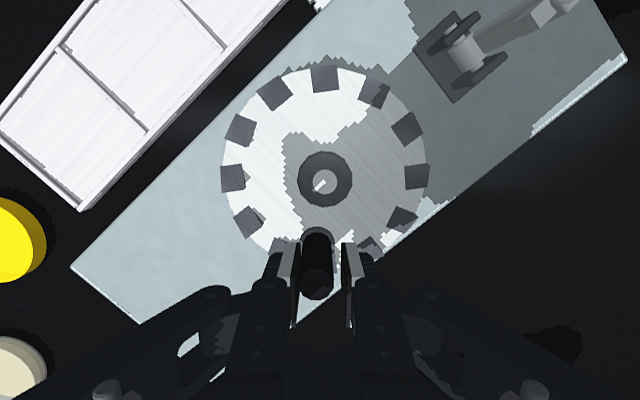

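The stop is reached: the force shows it, and the tray is out in both views (pockets at (60–220, 0–200) in the wrist view). I release, rise and go toward dish B.

jog_arm --steps '[{"dx": -0.02,"dy": -0.02,"dz": 0,"twist": 0},{"dx": -0.02,"dy": -0.02,"dz": 0,"twist": 0},{"dx": -0.02,"dy": -0.02,"dz": 0.6,"twist": 0},{"dx": -0.02,"dy": -0.02,"dz": 1.3,"twist": 0},{"dx": -0.2,"dy": -0.7,"dz": 1.8,"twist": 1}]' --gripper 100

```text
t: 10.42
tool_pos: [0.6375, -0.0818, 0.192]
tool_rot: [0.921, 3.001, 0.004]
contact_force: [-0.9, -0.1, 0.1]
opening: 0.0519
```

jog_arm --steps '[{"dx": -0.3,"dy": -0.9,"dz": 0.2,"twist": 1},{"dx": -0.6,"dy": -1.8,"dz": 0.2,"twist": 2},{"dx": -0.9,"dy": -2.7,"dz": 0.2,"twist": 3},{"dx": -1.2,"dy": -3.6,"dz": 0.2,"twist": 3.2},{"dx": -1.28,"dy": -4.05,"dz": 0.2,"twist": 3.2}]' --gripper 0

```text
t: 11.05
tool_pos: [0.5597, -0.3274, 0.2042]
tool_rot: [0.063, 3.139, 0.003]
contact_force: [0.0, 0.7, 0.2]
opening: 0.0856
```

```bash
cat >> h.py <<'E'
def discs(im,zt=.015,lo=.008,hi=.022):
    f=im["frame"];hsv=cv2.cvtColor(f,cv2.COLOR_RGB2HSV)
    C=cloud(im);m=((hsv[...,2]>150)&(hsv[...,1]<60)&(C[...,2]>lo)&(C[...,2]<hi)).astype(np.uint8)
    m=cv2.morphologyEx(m,cv2.MORPH_OPEN,np.ones((3,3)));out=[]
    cs,_=cv2.findContours(m,0,2)
    for c in cs:
        if cv2.contourArea(c)<150: continue
        W=np.array([ray(im,p[0][0],p[0][1],zt)[:2] for p in cv2.convexHull(c)],np.float32)
        (x,y),r=cv2.minEnclosingCircle(W); M=cv2.moments(c);u,v=M['m10']/M['m00'],M['m01']/M['m00']
        if .026<r<.036: out.append(((x,y),r,(round(u),round(v)),ray(im,u,v,zt).round(4)[:2].tolist()))
    return out
E
python3 - <<'E'
from h import *
o=ctrl.get_obs();print(o["t"],o["tool_pos"].round(4),o["opening"],o["tool_rot"].round(3))
for n in("wrist","top"):
    im=img(n);save(im,n+"9.png")
    for d in discs(im): print(n,d)
E
```

```text
11.05 [ 0.5597 -0.3274  0.2042] 0.08557472396358472 [6.300e-02 3.139e+00 3.000e-03]
wrist ((0.5600114464759827, -0.32825806736946106), 0.03120875544846058, (319, 181), [0.5594, -0.3277])
top ((0.45891430974006653, 0.34905046224594116), 0.03065141662955284, (237, 223), [0.4583, 0.3486])
top ((0.5591285824775696, -0.3258572816848755), 0.030734263360500336, (435, 191), [0.5588, -0.326])
```

View pics/wrist9.png

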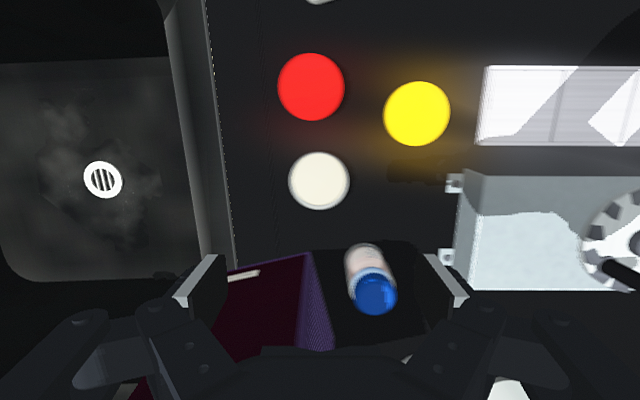

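View pics/top9.png

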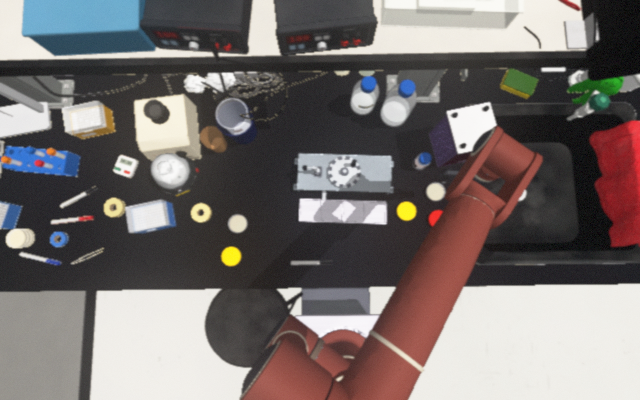

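```bash
python3 - <<'E'
from h import *
for n in ("top","side"):
    im=img(n);C=cloud(im);z=C[...,2]
    R=(z>.1)&(z<.3)&(C[...,0]>.6)&(C[...,0]<.85)&(C[...,1]<-.25)&(C[...,1]>-.5)
    P=C[R]
    if len(P): print(n,len(P),P.min(0).round(3),P.max(0).round(3)); Q=P[P[:,2]>P[:,2].max()-.02];print(Q.min(0),Q.max(0)); print(P[P[:,0].argsort()[:5]].round(3))
E
```

```text
top 2089 [ 0.642 -0.453  0.1  ] [ 0.797 -0.311  0.221]
[ 0.64180637 -0.45281281  0.20126557] [ 0.79739178 -0.3111832   0.22119799]
[[ 0.642 -0.339  0.205]
 [ 0.642 -0.342  0.203]
 [ 0.643 -0.347  0.2  ]
 [ 0.643 -0.338  0.199]
 [ 0.644 -0.341  0.207]]
side 5265 [ 0.643 -0.469  0.1  ] [ 0.797 -0.315  0.218]
[ 0.64259065 -0.46906095  0.19804148] [ 0.79725546 -0.31528072  0.21800693]
[[ 0.643 -0.341  0.202]
 [ 0.643 -0.342  0.197]
 [ 0.644 -0.339  0.196]
 [ 0.644 -0.345  0.203]
 [ 0.644 -0.347  0.199]]
```

Dish B is at (0.560, −0.328) from the wrist view at (319,181), and the top view agrees. The purple box's nearest corner is at x = 0.643, so there is room to descend.

jog_arm --steps '[{"dx": 0,"dy": -0.01,"dz": -0.9,"twist": 0},{"dx": 0,"dy": -0.01,"dz": -1.8,"twist": 0},{"dx": 0,"dy": -0.01,"dz": -2.5,"twist": 0},{"dx": 0,"dy": -0.01,"dz": -3.0,"twist": 0},{"dx": 0,"dy": -0.01,"dz": -3.2,"twist": 0}]'

```text
t: 11.88
tool_pos: [0.5601, -0.3229, 0.0094]
tool_rot: [-0.058, -3.14, -0.009]
contact_force: [-0.6, 0.4, 0.9]
opening: 0.085
```

jog_arm --steps '[{"dx": 0,"dy": 0,"dz": -0.1,"twist": 0},{"dx": 0,"dy": 0,"dz": -0.2,"twist": 0},{"dx": 0,"dy": 0,"dz": -0.2,"twist": 0}]'

```text
t: 12.25
tool_pos: [0.5605, -0.323, -0.002]
tool_rot: [-0.057, -3.141, -0.008]
contact_force: [0.1, 1.4, -0.7]
opening: 0.0856
```

```bash
python3 - <<'E'
from h import *
o=ctrl.get_obs();print(o["t"],o["tool_pos"].round(4),o["opening"],o["contact_force"].round(1))
im=img("wrist");save(im,"w10.png")
im=img("side");save(im,"s10.png",(260,230,520,400),3)
E
```

```text
12.25 [ 0.5605 -0.323  -0.002 ] 0.08558615133771237 [ 0.1  1.4 -0.7]
```

View pics/w10.png

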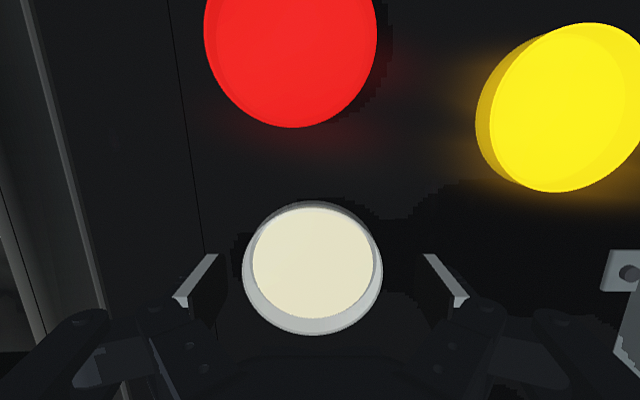

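View pics/s10.png

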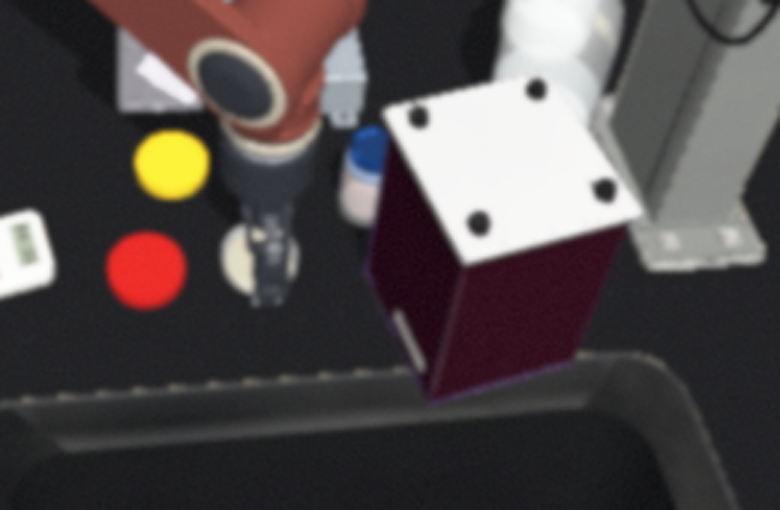

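The dish is between the fingers, centred at (313,268). I shift 4 mm to −y and close.

jog_arm --steps '[{"dx": 0,"dy": -0.07,"dz": 0,"twist": 0},{"dx": -0.01,"dy": -0.08,"dz": 0,"twist": 0}]'

```text
t: 12.6
tool_pos: [0.5604, -0.3289, -0.0009]
tool_rot: [0.058, 3.14, 0.006]
contact_force: [0.3, -0.5, 0.1]
opening: 0.0851
```

jog_arm --steps '[{"dx": 0,"dy": 0,"dz": 0,"twist": 0},{"dx": 0,"dy": 0,"dz": 0,"twist": 0},{"dx": 0,"dy": 0,"dz": 0,"twist": 0},{"dx": 0,"dy": 0,"dz": 0,"twist": 0}]' --gripper 110 --newtons 40

```text
t: 13.1
tool_pos: [0.561, -0.3295, 0.0]
tool_rot: [0.058, 3.139, 0.005]
contact_force: [0.3, -1.8, 5.1]
opening: 0.0593
```

jog_arm --steps '[{"dx": 0,"dy": 0,"dz": 0.3,"twist": 0},{"dx": 0,"dy": 0,"dz": 0.8,"twist": 0},{"dx": 0,"dy": 0,"dz": 1.3,"twist": 0},{"dx": 0,"dy": 0,"dz": 1.6,"twist": 0}]'

```text
t: 13.6
tool_pos: [0.5616, -0.3297, 0.0984]
tool_rot: [0.058, 3.137, 0.003]
contact_force: [-0.2, -0.1, 0.2]
opening: 0.0595
```

```bash
python3 - <<'E'
from h import *
o=ctrl.get_obs();print(o["t"],o["tool_pos"].round(4),o["opening"],o["contact_force"].round(1),o["tool_rot"].round(3))
im=img("wrist");save(im,"w11.png")
E
```

```text
13.6 [ 0.5616 -0.3297  0.0984] 0.05952564256904654 [-0.2 -0.1  0.2] [5.800e-02 3.137e+00 3.000e-03]
```

View pics/w11.png

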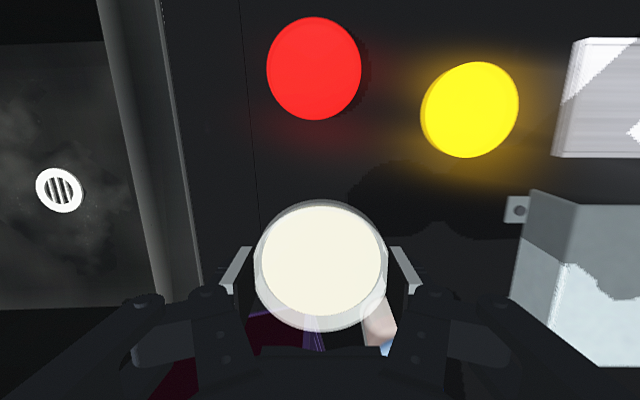

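```bash
python3 - <<'E'
from h import *
o=ctrl.get_obs();T=o["tool_pos"]
im=img("wrist");C=cloud(im)
P=C[210:320,270:370].reshape(-1,3);print("z med",np.median(P[:,2]),T)
for zt in (.110,.113):
  for d in discs(im,zt=zt,lo=.09,hi=.125): print(zt,d)
E
cat >> h.py <<'E'
def fit(W):
    A=np.c_[2*W,np.ones(len(W))];s=np.linalg.lstsq(A,(W**2).sum(1),rcond=None)[0];return s[:2]
E
python3 - <<'E'
from h import *
im=img("top");save(im,"t12.png",(280,130,420,270),4)
C=cloud(im);z=C[...,2];f=im["frame"].astype(int)
m=((f.min(2)>130)&(C[...,0]<.56)&(C[...,0]>.42)&(abs(C[...,1])<.2)).astype(np.uint8)
cs,_=cv2.findContours(m,0,2);c=max(cs,key=cv2.contourArea);print(cv2.contourArea(c))
W=np.array([ray(im,*p[0],.016)[:2] for p in c],np.float32)
r=cv2.minAreaRect(W);print(r,cv2.boxPoints(r).round(4).tolist())
s=img("side");C=cloud(s);f=s["frame"].astype(int)
m=((f.min(2)>130)&(C[...,0]<.56)&(C[...,0]>.42)&(abs(C[...,1])<.2)).astype(np.uint8)
cs,_=cv2.findContours(m,0,2);c=max(cs,key=cv2.contourArea);print(cv2.contourArea(c))
W=np.array([ray(s,*p[0],.016)[:2] for p in c],np.float32)
r=cv2.minAreaRect(W);print(r,cv2.boxPoints(r).round(4).tolist());save(s,"s12.png",(300,150,420,300),4)
E
```

```text
z med 0.11575929917868136 [ 0.56259298 -0.33049656  0.10067806]
0.11 ((0.5651766061782837, -0.3297566771507263), 0.03290174901485443, (321, 268), [0.5633, -0.3297])
0.113 ((0.5635647773742676, -0.32969844341278076), 0.032161448150873184, (321, 268), [0.5617, -0.3296])
1916.5
((0.5053853392601013, -0.007667899131774902), (0.29767003655433655, 0.10014377534389496), 87.44657135009766) [[0.4487000107765198, -0.15410000085830688], [0.548799991607666, -0.15860000252723694], [0.5619999766349792, 0.1387999951839447], [0.4620000123977661, 0.14329999685287476]]
1088.0
((0.4940635561943054, -0.05049186199903488), (0.2309103161096573, 0.0774960070848465), 87.18547058105469) [[0.4496999979019165, -0.1639000028371811], [0.5271000266075134, -0.16769999265670776], [0.5383999943733215, 0.06289999932050705], [0.460999995470047, 0.06669999659061432]]
```

View pics/t12.png

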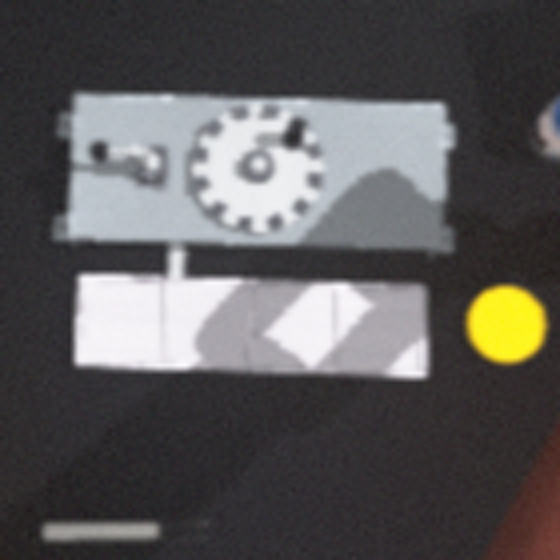

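View pics/s12.png

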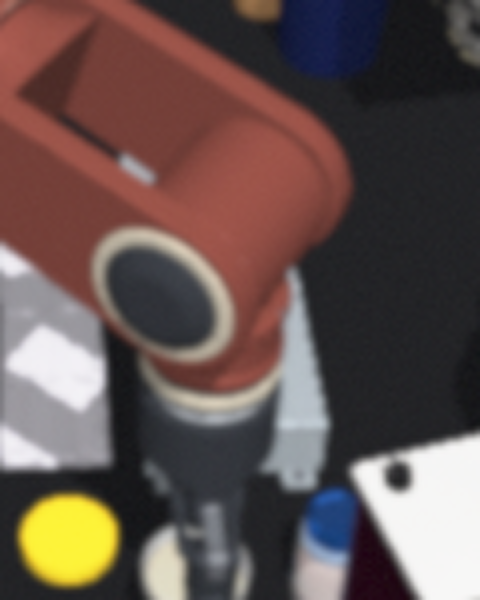

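Dish B is held, seen at (321,268), with its bottom level with the TCP. The tray centre measures about (0.494, −0.0075), which puts pocket 2 at about (0.4915, −0.044). I carry it there.

jog_arm --steps '[{"dx": -0.22,"dy": 0.9,"dz": 0,"twist": 0},{"dx": -0.44,"dy": 1.8,"dz": 0,"twist": 0},{"dx": -0.66,"dy": 2.7,"dz": 0,"twist": 0},{"dx": -0.88,"dy": 3.6,"dz": 0,"twist": 0},{"dx": -1.08,"dy": 4.4,"dz": 0,"twist": 0}]'

```text
t: 14.42
tool_pos: [0.4938, -0.0631, 0.0935]
tool_rot: [-0.058, -3.14, -0.007]
contact_force: [1.2, 0.9, 0.3]
opening: 0.0596
```

jog_arm --steps '[{"dx": -0.11,"dy": 0.37,"dz": 0,"twist": 0},{"dx": -0.11,"dy": 0.37,"dz": -0.4,"twist": 0},{"dx": -0.11,"dy": 0.37,"dz": -0.4,"twist": 0}]'

```text
t: 14.8
tool_pos: [0.4843, -0.0398, 0.0661]
tool_rot: [-0.057, -3.132, -0.01]
contact_force: [-0.4, 0.1, 0.4]
opening: 0.0595
```

```bash
python3 - <<'E'
from h import *
o=ctrl.get_obs();print(o["t"],o["tool_pos"].round(4),o["opening"],o["contact_force"].round(1),o["tool_rot"].round(3))
im=img("wrist");save(im,"w13.png")
T=o["tool_pos"]
for d in discs(im,zt=T[2]+.015,lo=.05,hi=.12): print(d)
R=np.array([[.999,.046],[-.046,.999]])
for yd in (-.146,-.073,0,.073,.146):
  for xd in (-.129-.0345,-.129+.0345):
    p=R@[xd,yd]+[.622,-.0135];print(yd,xd,np.round(proj(im,(*p,.016))))
E
```

```text
14.8 [ 0.4843 -0.0398  0.0661] 0.059478275864910085 [-0.4  0.1  0.4] [-0.057 -3.132 -0.01 ]
((0.48247450590133667, -0.03894546255469322), 0.03251954913139343, (320, 265), [0.4809, -0.0392])
-0.146 -0.1635 [137. 182.]
-0.146 -0.0945 [152. 282.]
-0.073 -0.1635 [255. 183.]
-0.073 -0.0945 [259. 283.]
0 -0.1635 [371. 184.]
0 -0.0945 [366. 283.]
0.073 -0.1635 [487. 185.]
0.073 -0.0945 [472. 284.]
0.146 -0.1635 [603. 186.]
0.146 -0.0945 [578. 284.]
```

View pics/w13.png

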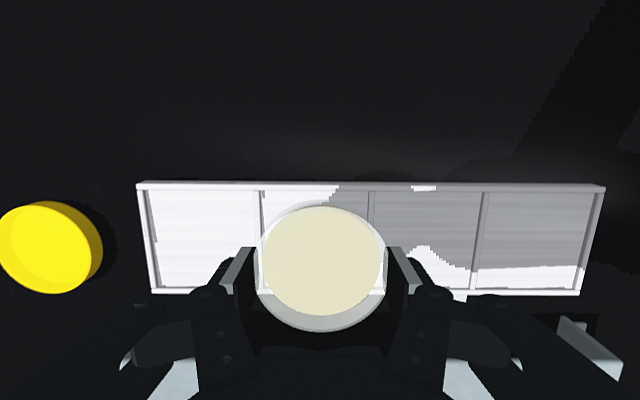

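```bash
python3 - <<'E'
from h import *
o=ctrl.get_obs();print(o["t"],o["tool_pos"].round(4))
im=img("wrist");save(im,"w14.png",(120,170,260,310),4)
f=im["frame"].astype(int).sum(2)
for u in (180,200): print(u,[(v,f[v,u]) for v in range(178,196)],[(v,f[v,u]) for v in range(280,300)])
print([(v,ray(im,200,v,.016)[0].round(4)) for v in (182,184,186,188,286,288,290,292,294)])
E
```

```text
14.85 [ 0.4855 -0.0404  0.0675]
180 [(178, np.int64(265)), (179, np.int64(382)), (180, np.int64(434)), (181, np.int64(598)), (182, np.int64(732)), (183, np.int64(749)), (184, np.int64(743)), (185, np.int64(739)), (186, np.int64(719)), (187, np.int64(696)), (188, np.int64(719)), (189, np.int64(738)), (190, np.int64(739)), (191, np.int64(739)), (192, np.int64(736)), (193, np.int64(737)), (194, np.int64(741)), (195, np.int64(743))] [(280, np.int64(731)), (281, np.int64(735)), (282, np.int64(736)), (283, np.int64(623)), (284, np.int64(399)), (285, np.int64(549)), (286, np.int64(719)), (287, np.int64(745)), (288, np.int64(753)), (289, np.int64(747)), (290, np.int64(530)), (291, np.int64(159)), (292, np.int64(44)), (293, np.int64(70)), (294, np.int64(72)), (295, np.int64(68)), (296, np.int64(75)), (297, np.int64(79)), (298, np.int64(72)), (299, np.int64(74))]
200 [(178, np.int64(249)), (179, np.int64(374)), (180, np.int64(393)), (181, np.int64(549)), (182, np.int64(727)), (183, np.int64(748)), (184, np.int64(742)), (185, np.int64(738)), (186, np.int64(718)), (187, np.int64(694)), (188, np.int64(721)), (189, np.int64(736)), (190, np.int64(739)), (191, np.int64(739)), (192, np.int64(738)), (193, np.int64(736)), (194, np.int64(741)), (195, np.int64(743))] [(280, np.int64(733)), (281, np.int64(742)), (282, np.int64(725)), (283, np.int64(524)), (284, np.int64(370)), (285, np.int64(376)), (286, np.int64(207)), (287, np.int64(30)), (288, np.int64(66)), (289, np.int64(70)), (290, np.int64(67)), (291, np.int64(74)), (292, np.int64(142)), (293, np.int64(168)), (294, np.int64(124)), (295, np.int64(75)), (296, np.int64(68)), (297, np.int64(68)), (298, np.int64(71)), (299, np.int64(76))]
[(182, np.float64(0.4547)), (184, np.float64(0.456)), (186, np.float64(0.4573)), (188, np.float64(0.4586)), (286, np.float64(0.5274)), (288, np.float64(0.5289)), (290, np.float64(0.5305)), (292, np.float64(0.532)), (294, np.float64(0.5336))]
```

View pics/w14.png

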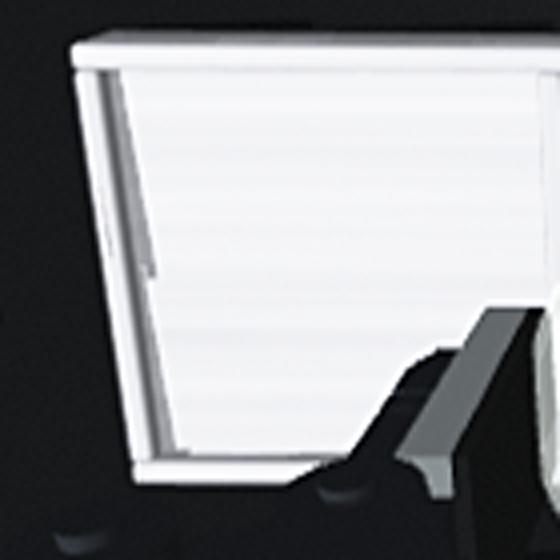

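jog_arm --steps '[{"dx": 0.1,"dy": -0.06,"dz": 0,"twist": 0},{"dx": 0.1,"dy": -0.06,"dz": 0,"twist": 0},{"dx": 0.1,"dy": -0.06,"dz": 0,"twist": 0}]'

```text
t: 15.28
tool_pos: [0.4929, -0.0448, 0.0691]
tool_rot: [-0.059, -3.138, -0.008]
contact_force: [0.1, 0.3, -0.2]
opening: 0.0593
```

```bash
cat > tr.py <<'E'
from h import *
o=ctrl.get_obs();T=o["tool_pos"];print(o["t"],T.round(4),o["tool_rot"].round(3),np.abs(o["dq"]).max().round(4))
im=img("wrist")
print(o["tool_pos"].round(4))
print("dish",discs(im,zt=T[2]+.015,lo=.04,hi=.14))
f=im["frame"].astype(int).sum(2)
import sys
for u in map(int,sys.argv[1:]):
    col=f[:,u];on=np.where((col[150:]>600))[0]+150
    a,b=on[0],on[-1];b=on[on<320][-1]
    print(u,a,b,ray(im,u,a,.016).round(4),ray(im,u,b+1,.016).round(4))
save(im,"tr_%d.png"%int(o["t"]*100))
E
python3 tr.py 180 190 480 540
```

```text
15.275 [ 0.4929 -0.0448  0.0691] [-0.059 -3.138 -0.008] 0.0067
[ 0.4929 -0.0448  0.0691]
dish [((0.491148442029953, -0.0438702218234539), 0.032541822642087936, (320, 265), [0.4894, -0.0442])]
180 168 278 [ 0.4531 -0.1302  0.016 ] [ 0.5299 -0.1424  0.016 ]
190 168 278 [ 0.4534 -0.124   0.016 ] [ 0.5302 -0.1355  0.016 ]
480 268 279 [0.5299 0.0645 0.016 ] [0.5391 0.0654 0.016 ]
540 262 279 [0.527  0.1051 0.016 ] [0.5408 0.1072 0.016 ]
```

jog_arm --steps '[{"dx": 0.045,"dy": 0,"dz": -0.2,"twist": 0},{"dx": 0.045,"dy": 0,"dz": -0.45,"twist": 0},{"dx": 0.045,"dy": 0,"dz": -0.65,"twist": 0},{"dx": 0.045,"dy": 0,"dz": -0.75,"twist": 0},{"dx": 0.045,"dy": 0,"dz": -0.75,"twist": 0}]'

```text
t: 15.95
tool_pos: [0.4949, -0.0445, 0.0231]
tool_rot: [-0.059, -3.136, -0.008]
contact_force: [-0.2, -0.0, -0.4]
opening: 0.06
```

```bash
python3 tr.py 180 190; ls pics | tail -3
```

```text
15.95 [ 0.4949 -0.0445  0.0231] [-0.059 -3.136 -0.008] 0.0162
[ 0.4949 -0.0445  0.0231]
dish []
180 180 301 [ 0.4544 -0.1103  0.016 ] [ 0.5211 -0.1207  0.016 ]
190 180 291 [ 0.4546 -0.1054  0.016 ] [ 0.5152 -0.1144  0.016 ]
w8.png
wrist0.png
wrist9.png
```

```bash
python3 -c "
import cv2;f=cv2.imread('pics/tr_1595.png');cv2.imwrite('pics/tr_b.png',cv2.resize(f[160:340,180:470],None,fx=2.7,fy=2.7,interpolation=2))"
```

```text
(no output)
```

View pics/tr_b.png

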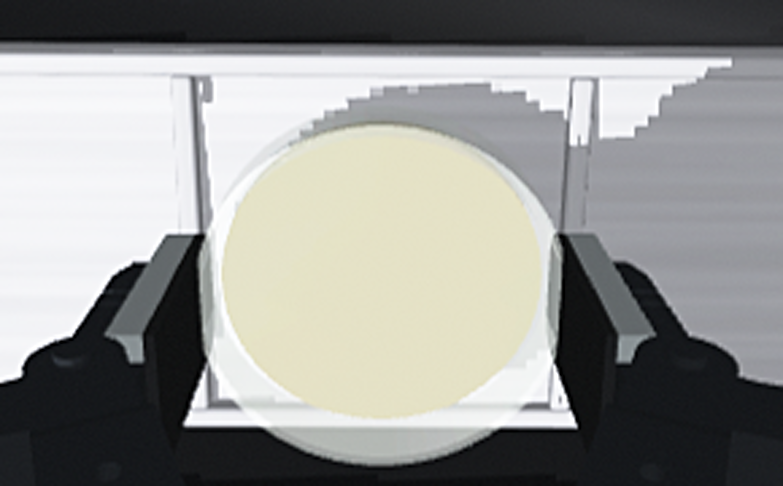

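```bash
python3 - <<'E'
from h import *
im=img("wrist")
for z in (.023,.038): print(z,[ray(im,320.7,v,z).round(4) for v in (205.2,210,314.5,332.2)])
# rim: front inner edge crop row 75, back inner edge row ~405
print([ray(im,320,v,.016).round(4) for v in (160+57/2.7,160+75/2.7,160+410/2.7,160+428/2.7)])
print("side y", [ray(im,180+c/2.7,160+80/2.7,.016).round(4) for c in (173,200,570,598)], [ray(im,180+c/2.7,160+300/2.7,.023+.008).round(4) for c in (200,562)])
E
```

```text
0.023 [array([ 0.4685, -0.0428,  0.023 ]), array([ 0.4709, -0.0429,  0.023 ]), array([ 0.5281, -0.045 ,  0.023 ]), array([ 0.539 , -0.0454,  0.023 ])]
0.038 [array([ 0.4643, -0.0427,  0.038 ]), array([ 0.4664, -0.0428,  0.038 ]), array([ 0.5176, -0.0447,  0.038 ]), array([ 0.5274, -0.0451,  0.038 ])]
[array([ 0.4583, -0.0427,  0.016 ]), array([ 0.4616, -0.0428,  0.016 ]), array([ 0.5313, -0.0455,  0.016 ]), array([ 0.5355, -0.0457,  0.016 ])]
side y [array([ 0.4611, -0.0801,  0.016 ]), array([ 0.4613, -0.0752,  0.016 ]), array([ 0.4639, -0.0079,  0.016 ]), array([ 0.4641, -0.0028,  0.016 ])] [array([ 0.4975, -0.0756,  0.031 ]), array([ 0.5001, -0.0119,  0.031 ])]
```

The dish is centred over pocket 2 within about 1 mm in the wrist view: rim 0.4616–0.5313, dish 0.4643–0.5274. I lower it and release.

jog_arm --steps '[{"dx": 0.01,"dy": 0,"dz": -0.06,"twist": 0},{"dx": 0.01,"dy": 0.01,"dz": -0.12,"twist": 0},{"dx": 0.01,"dy": 0.01,"dz": -0.17,"twist": 0},{"dx": 0.01,"dy": 0.01,"dz": -0.17,"twist": 0}]'

```text
t: 16.55
tool_pos: [0.496, -0.044, 0.0136]
tool_rot: [-0.059, -3.137, -0.008]
contact_force: [0.5, 0.7, -0.5]
opening: 0.0596
```

jog_arm --steps '[{"dx": 0,"dy": 0,"dz": 0,"twist": 0},{"dx": 0,"dy": 0,"dz": 0.05,"twist": 0},{"dx": 0,"dy": 0,"dz": 0.1,"twist": 0},{"dx": 0,"dy": 0,"dz": 0.7,"twist": 0},{"dx": 0,"dy": 0,"dz": 1.5,"twist": 0}]' --gripper 0

```text
t: 17.18
tool_pos: [0.4948, -0.0438, 0.1035]
tool_rot: [-0.059, -3.134, -0.009]
contact_force: [0.8, 0.1, -0.6]
opening: 0.0853
```

```bash
python3 - <<'E'
from h import *
o=ctrl.get_obs();print(o["t"],o["tool_pos"].round(4),o["opening"])
im=img("wrist");save(im,"w16.png")
for d in discs(im,zt=.027,lo=.018,hi=.035): print(d)
im=img("top")
for d in discs(im): print(d)
E
```

```text
17.175 [ 0.4948 -0.0438  0.1035] 0.08530742284554464
((0.49518272280693054, -0.04316338896751404), 0.032006051391363144, (320, 212), [0.4942, -0.0431])
((0.4586081802845001, 0.34923017024993896), 0.03075222857296467, (237, 223), [0.4589, 0.349])
```

View pics/w16.png

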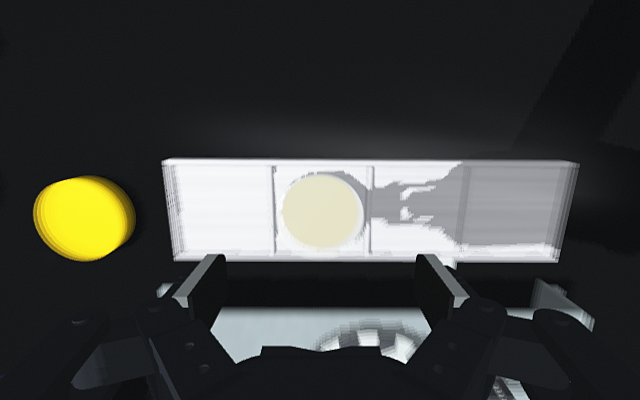

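Dish B sits in pocket 2 at (320,212). Now dish A.

jog_arm --steps '[{"dx": -0.09,"dy": 0.98,"dz": 0.4,"twist": 0},{"dx": -0.18,"dy": 1.96,"dz": 0.8,"twist": 0},{"dx": -0.27,"dy": 2.94,"dz": 1.0,"twist": 0},{"dx": -0.36,"dy": 3.92,"dz": 1.0,"twist": 0},{"dx": -0.45,"dy": 4.9,"dz": 1.0,"twist": 0}]'

```text
t: 17.9
tool_pos: [0.4729, 0.251, 0.1705]
tool_rot: [0.059, 3.132, 0.004]
contact_force: [0.5, -0.3, -0.1]
opening: 0.0857
```

jog_arm --steps '[{"dx": -0.08,"dy": 0.9,"dz": 0,"twist": 0},{"dx": -0.15,"dy": 1.7,"dz": 0,"twist": 0},{"dx": -0.15,"dy": 1.7,"dz": 0,"twist": 0},{"dx": -0.15,"dy": 1.7,"dz": 0,"twist": 0}]'

```text
t: 18.4
tool_pos: [0.4636, 0.3526, 0.1699]
tool_rot: [0.058, 3.133, 0.003]
contact_force: [-0.3, -1.0, 0.7]
opening: 0.0851
```

```bash
python3 - <<'E'
from h import *
o=ctrl.get_obs();print(o["t"],o["tool_pos"].round(4),o["tool_rot"].round(3))
im=img("wrist");save(im,"w17.png")
for d in discs(im): print(d)
im=img("top")
for d in discs(im)+discs(im,.027,.018,.035): print(d)
E
```

```text
18.4 [0.4636 0.3526 0.1699] [5.800e-02 3.133e+00 3.000e-03]
((0.46021193265914917, 0.3511207103729248), 0.030969496816396713, (317, 183), [0.4593, 0.3509])
((0.4945370554924011, -0.04296626150608063), 0.03175027295947075, (353, 211), [0.4952, -0.0429])
```

View pics/w17.png

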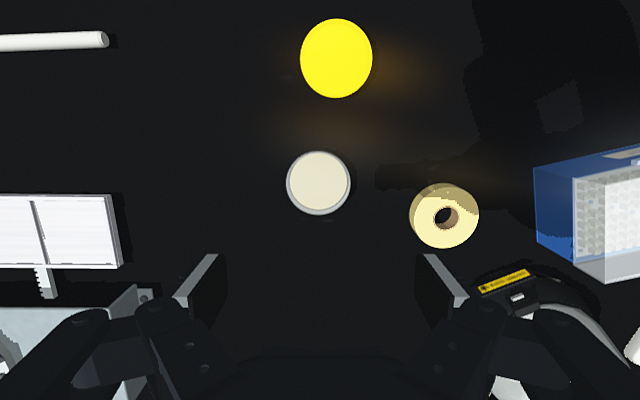

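jog_arm --steps '[{"dx": -0.04,"dy": -0.03,"dz": -0.8,"twist": 0},{"dx": -0.04,"dy": -0.03,"dz": -1.6,"twist": 0},{"dx": -0.04,"dy": -0.03,"dz": -2.3,"twist": 0},{"dx": -0.04,"dy": -0.03,"dz": -2.7,"twist": 0},{"dx": -0.04,"dy": -0.03,"dz": -2.84,"twist": 0}]'

```text
t: 19.12
tool_pos: [0.4607, 0.3483, -0.0021]
tool_rot: [0.063, 3.135, 0.0]
contact_force: [0.4, 0.1, 0.3]
opening: 0.0857
```

jog_arm --steps '[{"dx": 0,"dy": 0,"dz": 0,"twist": 0},{"dx": 0,"dy": 0,"dz": 0,"twist": 0}]'

```text
t: 19.38
tool_pos: [0.4618, 0.3485, -0.0007]
tool_rot: [0.064, 3.133, 0.002]
contact_force: [0.7, -0.4, -0.3]
opening: 0.0858
```

```bash
python3 - <<'E'
from h import *
o=ctrl.get_obs();print(o["t"],o["tool_pos"].round(4),o["tool_rot"].round(3))
im=img("wrist");save(im,"w18.png")
for d in discs(im): print(d)
E
```

```text
19.375 [ 0.4618  0.3485 -0.0007] [6.400e-02 3.133e+00 2.000e-03]
((0.459895521402359, 0.35123008489608765), 0.03133869171142578, (325, 266), [0.4581, 0.3514])
```

View pics/w18.png

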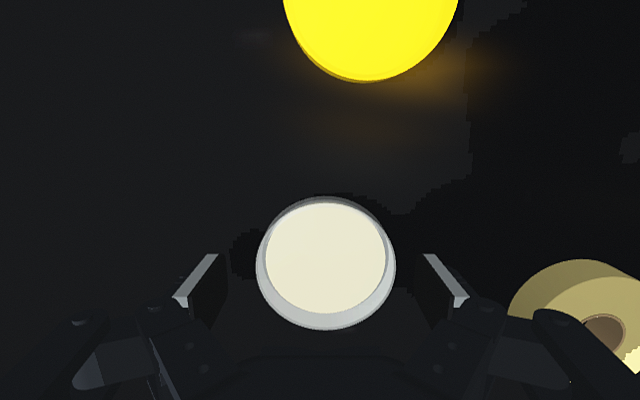

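The dish sits between the fingers at (325,266). I shift slightly to +y and close.

jog_arm --steps '[{"dx": -0.02,"dy": 0.04,"dz": 0,"twist": 0},{"dx": -0.02,"dy": 0.04,"dz": 0,"twist": 0}]'

```text
t: 19.68
tool_pos: [0.4611, 0.3517, 0.0004]
tool_rot: [0.063, 3.131, 0.004]
contact_force: [-0.5, -0.4, -0.3]
opening: 0.0855
```

jog_arm --steps '[{"dx": 0,"dy": 0,"dz": 0,"twist": 0},{"dx": 0,"dy": 0,"dz": 0,"twist": 0},{"dx": 0,"dy": 0,"dz": 0,"twist": 0},{"dx": 0,"dy": 0,"dz": 0,"twist": 0}]' --gripper 110 --newtons 40

```text
t: 20.18
tool_pos: [0.4618, 0.3522, 0.0013]
tool_rot: [0.063, 3.13, 0.005]
contact_force: [-0.1, 0.4, 6.0]
opening: 0.06
```

jog_arm --steps '[{"dx": 0,"dy": 0,"dz": 0.3,"twist": 0},{"dx": 0,"dy": 0,"dz": 0.8,"twist": 0},{"dx": 0,"dy": 0,"dz": 1.3,"twist": 0},{"dx": 0,"dy": 0,"dz": 1.5,"twist": 0}]'

```text
t: 20.68
tool_pos: [0.4628, 0.3527, 0.094]
tool_rot: [0.063, 3.127, 0.008]
contact_force: [-0.4, -0.6, -0.3]
opening: 0.0597
```

```bash
python3 - <<'E'
from h import *
o=ctrl.get_obs();T=o["tool_pos"];print(o["t"],T.round(4),o["tool_rot"].round(3),o["opening"])
im=img("wrist");save(im,"w19.png")
for d in discs(im,T[2]+.015,.07,.14): print(d)
im=img("top")
for d in discs(im)+discs(im,.027,.018,.035): print("top",d)
E
```

```text
20.675 [0.4628 0.3527 0.094 ] [0.063 3.127 0.008] 0.05969812374776087
((0.4608010947704315, 0.3533215820789337), 0.031002221629023552, (320, 265), [0.4589, 0.3534])
top ((0.495092511177063, -0.043016280978918076), 0.03143089637160301, (353, 211), [0.4947, -0.0433])
```

View pics/w19.png

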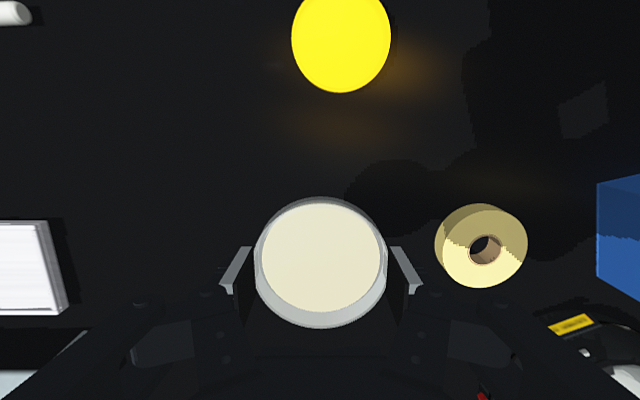

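The dish is held, at (320,265). I carry it to pocket 4, which is at the previous release pose plus 146 mm along the drawer's y axis, about (0.5027, 0.102).

jog_arm --steps '[{"dx": 0.15,"dy": -0.95,"dz": 0,"twist": 0},{"dx": 0.3,"dy": -1.9,"dz": 0,"twist": 0},{"dx": 0.45,"dy": -2.85,"dz": 0,"twist": 0},{"dx": 0.6,"dy": -3.7,"dz": -0.2,"twist": 0},{"dx": 0.665,"dy": -4.18,"dz": -0.4,"twist": 0}]'

```text
t: 21.4
tool_pos: [0.5017, 0.0994, 0.0673]
tool_rot: [0.067, 3.129, 0.007]
contact_force: [0.3, 0.6, 0.1]
opening: 0.0596
```

jog_arm --steps '[{"dx": 0,"dy": 0,"dz": 0,"twist": 0},{"dx": 0,"dy": 0,"dz": 0,"twist": 0}]'

```text
t: 21.65
tool_pos: [0.5009, 0.0998, 0.0664]
tool_rot: [0.067, 3.131, 0.008]
contact_force: [-0.0, -0.8, -0.4]
opening: 0.0594
```

```bash
python3 - <<'E'
from h import *
o=ctrl.get_obs();T=o["tool_pos"];print(o["t"],T.round(4),o["tool_rot"].round(3),o["opening"])
im=img("wrist");save(im,"w20.png")
print(((np.array([.5027,.102,.025])-T)/.06).round(3))
E
```

```text
21.65 [0.5009 0.0998 0.0664] [0.067 3.131 0.008] 0.059406587877774614
[ 0.03   0.036 -0.691]
```

View pics/w20.png

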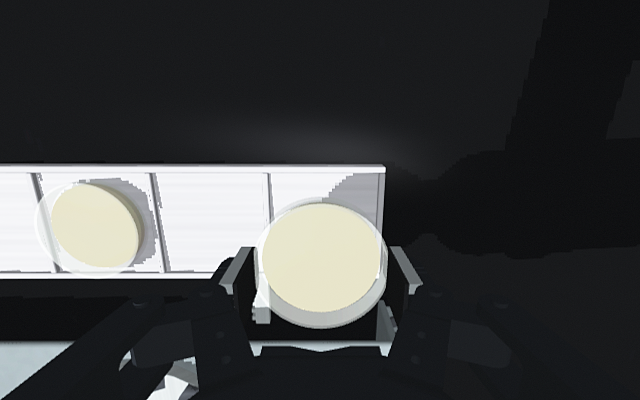

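jog_arm --steps '[{"dx": 0.03,"dy": 0.036,"dz": -0.2,"twist": 0},{"dx": 0.03,"dy": 0.036,"dz": -0.45,"twist": 0},{"dx": 0.03,"dy": 0.036,"dz": -0.65,"twist": 0},{"dx": 0.03,"dy": 0.036,"dz": -0.7,"twist": 0},{"dx": 0.03,"dy": 0.036,"dz": -0.7,"twist": 0}]'

```text
t: 22.32
tool_pos: [0.5029, 0.1024, 0.0246]
tool_rot: [0.065, 3.131, 0.008]
contact_force: [-0.6, -0.2, -0.4]
opening: 0.0599
```

```bash
python3 - <<'E'
from h import *
o=ctrl.get_obs();T=o["tool_pos"];print(o["t"],T.round(4),o["tool_rot"].round(3),o["opening"])
im=img("wrist");save(im,"w21.png",(180,160,470,340),2.7)
im2=img("top");print(discs(im2,.027,.018,.035))
E
```

```text
22.325 [0.5029 0.1024 0.0246] [0.065 3.131 0.008] 0.0598627740964199
[((0.4945370554924011, -0.04296626150608063), 0.03175027295947075, (353, 211), [0.4954, -0.0433])]
```

View pics/w21.png

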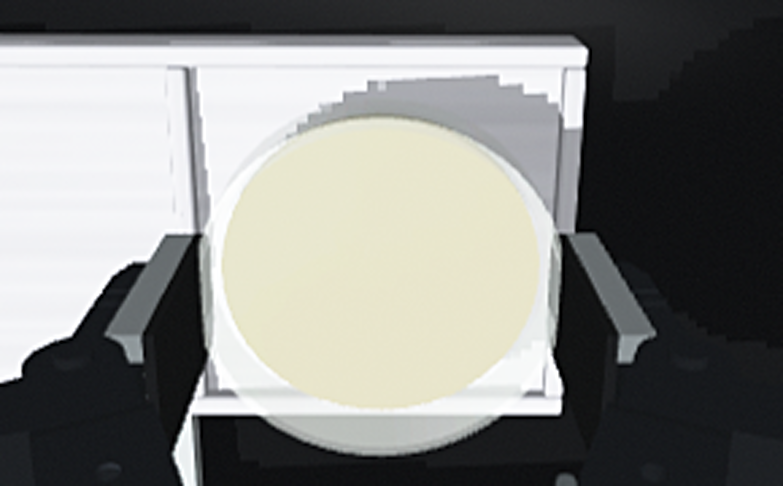

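The pocket lies about 2 mm toward −y of the dish. I correct, lower and release.

jog_arm --steps '[{"dx": -0.01,"dy": -0.025,"dz": -0.04,"twist": 0},{"dx": -0.01,"dy": -0.025,"dz": -0.1,"twist": 0},{"dx": -0.01,"dy": -0.025,"dz": -0.18,"twist": 0},{"dx": -0.01,"dy": -0.025,"dz": -0.18,"twist": 0}]'

```text
t: 22.92
tool_pos: [0.5023, 0.1008, 0.0139]
tool_rot: [0.066, 3.131, 0.008]
contact_force: [0.6, -0.6, 0.3]
opening: 0.0596
```

jog_arm --steps '[{"dx": 0,"dy": 0,"dz": 0,"twist": 0},{"dx": 0,"dy": 0,"dz": 0.05,"twist": 0},{"dx": 0,"dy": 0,"dz": 0.1,"twist": 0},{"dx": 0,"dy": 0,"dz": 0.8,"twist": 0},{"dx": 0,"dy": -1.0,"dz": 1.7,"twist": 0}]' --gripper 0

```text
t: 23.55
tool_pos: [0.5021, 0.0555, 0.1048]
tool_rot: [0.059, 3.131, 0.008]
contact_force: [0.3, 0.2, 0.8]
opening: 0.0855
```

jog_arm --steps '[{"dx": 0,"dy": 0,"dz": 0.5,"twist": 0},{"dx": 0,"dy": 0,"dz": 0.5,"twist": 0},{"dx": 0,"dy": 0,"dz": 0.5,"twist": 0}]'

```text
t: 23.92
tool_pos: [0.5015, 0.0557, 0.134]
tool_rot: [0.058, 3.132, 0.009]
contact_force: [-0.7, -0.4, -0.1]
opening: 0.0857
```

```bash
python3 - <<'E'
from h import *
o=ctrl.get_obs();T=o["tool_pos"];print(o["t"],T.round(4),o["tool_rot"].round(3),o["opening"])
im=img("wrist");save(im,"w22.png")
for d in discs(im,.027,.016,.04): print(d)
C=cloud(im)
for u,v in [d[2] for d in discs(im,.027,.016,.04)]:
    P=C[v-18:v+19,u-18:u+19].reshape(-1,3);P=P[(P[:,2]>.015)&(P[:,2]<.04)]
    A=np.c_[P[:,:2]-P[:,:2].mean(0),np.ones(len(P))];s=np.linalg.lstsq(A,P[:,2],rcond=None)[0];print("slope",s.round(4))
E
```

```text
23.925 [0.5015 0.0557 0.134 ] [0.058 3.132 0.009] 0.08571134340013377
((0.49501529335975647, -0.0423663891851902), 0.03304094448685646, (198, 197), [0.4946, -0.0429])
((0.5000684261322021, 0.10102739930152893), 0.032336555421352386, (374, 195), [0.4992, 0.101])
slope [ 0.001  -0.0016  0.0271]
slope [-0.002  -0.0045  0.027 ]
```

View pics/w22.png

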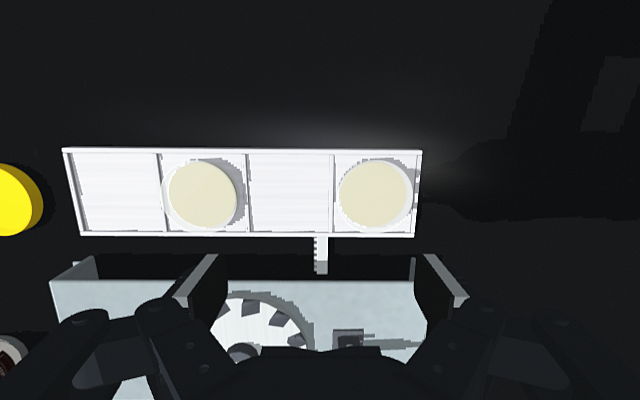

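Both dishes are flat in their pockets, at (198,197) and (374,195), with tops at 27 mm. Back to the knob at about (0.648, −0.041).

jog_arm --steps '[{"dx": 0.1,"dy": -0.1,"dz": 0.8,"twist": -0.9},{"dx": 0.8,"dy": -0.5,"dz": 0.9,"twist": -1.8},{"dx": 1.5,"dy": -1.0,"dz": 0.9,"twist": -2.7},{"dx": 2.2,"dy": -1.5,"dz": 0.9,"twist": -3.6},{"dx": 2.44,"dy": -1.61,"dz": 0.9,"twist": -4.4}]' --gripper 120

```text
t: 24.6
tool_pos: [0.6482, -0.0421, 0.1843]
tool_rot: [1.237, 2.882, 0.002]
contact_force: [-0.0, -0.8, -0.2]
opening: 0.0454
```

jog_arm --steps '[{"dx": 0,"dy": 0,"dz": 0,"twist": 0},{"dx": 0,"dy": 0,"dz": 0,"twist": 0}]'

```text
t: 24.85
tool_pos: [0.6469, -0.0415, 0.1823]
tool_rot: [1.235, 2.887, 0.001]
contact_force: [0.1, 0.0, -0.0]
opening: 0.0453
```

```bash
python3 - <<'E'
from h import *
o=ctrl.get_obs();T=o["tool_pos"];print(o["t"],T.round(4),o["tool_rot"].round(3),o["opening"])
im=img("wrist");save(im,"w23.png");print(proj(im,(.648,-.041,.106)))
E
```

```text
24.85 [ 0.6469 -0.0415  0.1823] [1.235e+00 2.887e+00 1.000e-03] 0.04529877191334251
(np.float64(320.46120891974067), np.float64(213.53208447324707))
```

View pics/w23.png

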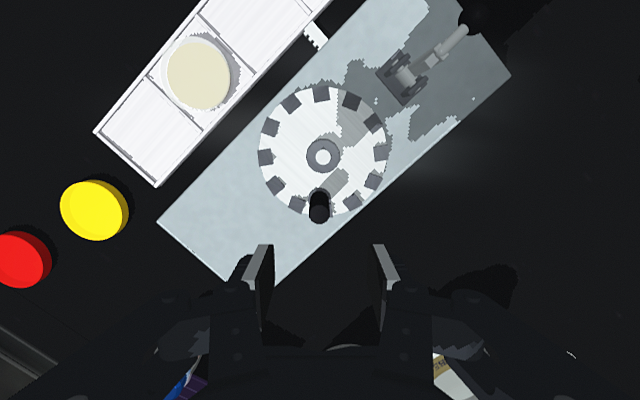

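jog_arm --steps '[{"dx": 0.01,"dy": 0.01,"dz": -0.6,"twist": 0},{"dx": 0.01,"dy": 0.01,"dz": -1.2,"twist": 0},{"dx": 0.01,"dy": 0.01,"dz": -1.55,"twist": 0},{"dx": 0.01,"dy": 0.01,"dz": -1.69,"twist": 0},{"dx": 0.01,"dy": 0.01,"dz": -1.69,"twist": 0}]'

```text
t: 25.52
tool_pos: [0.6478, -0.0407, 0.0819]
tool_rot: [1.234, 2.886, 0.001]
contact_force: [0.5, 0.3, -0.5]
opening: 0.0453
```

jog_arm --steps '[{"dx": 0,"dy": 0,"dz": 0,"twist": 0},{"dx": 0,"dy": 0,"dz": 0,"twist": 0},{"dx": 0,"dy": 0,"dz": 0,"twist": 0}]' --gripper 196 --newtons 20

```text
t: 25.9
tool_pos: [0.6482, -0.0414, 0.0831]
tool_rot: [1.234, 2.884, -0.0]
contact_force: [-2.1, -2.4, 2.5]
opening: 0.0195
```

```bash
python3 - <<'E'
from h import *
o=ctrl.get_obs();T=o["tool_pos"];print(o["t"],T.round(4),o["opening"],o["tool_rot"].round(3))
p=T[:2]-np.array([.622,-.0135]);print(np.hypot(*p),np.degrees(np.arctan2(p[1],p[0])))
for d in range(-55,-100,-8):
    a=np.radians(d);t=np.array([.622,-.0135])+.038*np.array([np.cos(a),np.sin(a)])
    print(d,((t-T[:2])/.06).round(3))
E
```

```text
25.9 [ 0.6482 -0.0414  0.0831] 0.019532792955947655 [ 1.234  2.884 -0.   ]
0.03830481674705222 -46.78269527500967
-55 [-0.074 -0.054]
-63 [-0.15  -0.099]
-71 [-0.231 -0.134]
-79 [-0.316 -0.156]
-87 [-0.404 -0.167]
-95 [-0.492 -0.166]
```

jog_arm --steps '[{"dx": -0.074,"dy": -0.054,"dz": 0,"twist": -0.8},{"dx": -0.15,"dy": -0.099,"dz": 0,"twist": -1.6},{"dx": -0.231,"dy": -0.134,"dz": 0,"twist": -2.4},{"dx": -0.316,"dy": -0.156,"dz": 0,"twist": -3.2},{"dx": -0.404,"dy": -0.167,"dz": 0,"twist": -4.0}]'

```text
t: 26.52
tool_pos: [0.6251, -0.0509, 0.0835]
tool_rot: [2.15, 2.282, 0.003]
contact_force: [3.3, 0.9, -1.4]
opening: 0.0198
```

```bash
python3 - <<'E'
from h import *
o=ctrl.get_obs();T=o["tool_pos"];print(o["t"],T.round(4),o["opening"],o["tool_rot"].round(3))
save(img("wrist"),"w24.png")
p=T[:2]-np.array([.622,-.0135]);print(np.hypot(*p),np.degrees(np.arctan2(p[1],p[0])))
for d in list(range(-95,-144,-8))+[-140,-142,-144,-146]:
    a=np.radians(d);t=np.array([.622,-.0135])+.038*np.array([np.cos(a),np.sin(a)])
    print(d,((t-T[:2])/.06).round(3))
E
```

```text
26.525 [ 0.6251 -0.0509  0.0835] 0.019813739851838756 [2.15  2.282 0.003]
0.037495283125968205 -85.26811128098987
-95 [-0.107 -0.008]
-103 [-0.194  0.006]
-111 [-0.279  0.032]
-119 [-0.359  0.069]
-127 [-0.433  0.117]
-135 [-0.499  0.175]
-143 [-0.557  0.242]
-140 [-0.537  0.216]
-142 [-0.551  0.233]
-144 [-0.564  0.251]
-146 [-0.577  0.269]
```

View pics/w24.png

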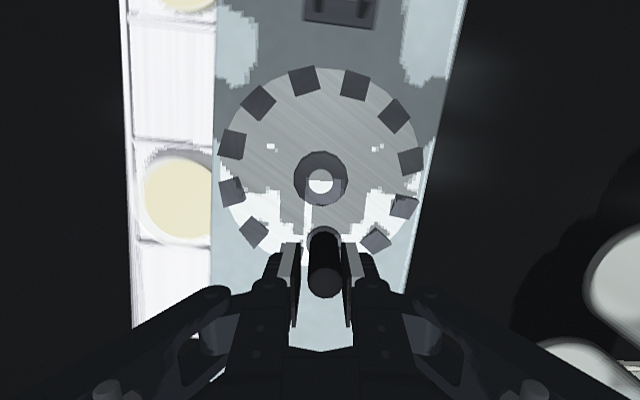

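jog_arm --steps '[{"dx": -0.107,"dy": -0.008,"dz": 0,"twist": -0.9},{"dx": -0.194,"dy": 0.006,"dz": 0,"twist": -1.7},{"dx": -0.279,"dy": 0.032,"dz": 0,"twist": -2.5},{"dx": -0.359,"dy": 0.069,"dz": 0,"twist": -3.3},{"dx": -0.433,"dy": 0.117,"dz": 0,"twist": -4.1}]'

```text
t: 27.2
tool_pos: [0.5994, -0.0437, 0.0839]
tool_rot: [2.817, 1.377, 0.003]
contact_force: [2.8, -0.0, -0.3]
opening: 0.0194
```

jog_arm --steps '[{"dx": -0.066,"dy": 0.058,"dz": 0,"twist": -0.8},{"dx": -0.118,"dy": 0.116,"dz": 0,"twist": -1.4},{"dx": -0.131,"dy": 0.134,"dz": 0,"twist": -1.6},{"dx": -0.131,"dy": 0.134,"dz": 0,"twist": -1.6}]'

```text
t: 27.7
tool_pos: [0.5917, -0.0356, 0.084]
tool_rot: [2.98, 0.974, 0.002]
contact_force: [0.2, -1.9, -0.2]
opening: 0.0199
```

```bash
python3 - <<'E'
from h import *
o=ctrl.get_obs();T=o["tool_pos"];print(o["t"],T.round(4),o["opening"],o["tool_rot"].round(3),o["contact_force"].round(1))
save(img("wrist"),"w25.png");save(img("top"),"t25.png",(280,130,420,270),4)
p=T[:2]-np.array([.622,-.0135]);print(np.hypot(*p),np.degrees(np.arctan2(p[1],p[0])))
E
```

```text
27.7 [ 0.5917 -0.0356  0.084 ] 0.019916571601942767 [2.98e+00 9.74e-01 2.00e-03] [ 0.2 -1.9 -0.2]
0.03751387357266447 -143.86128199124644
```

View pics/w25.png

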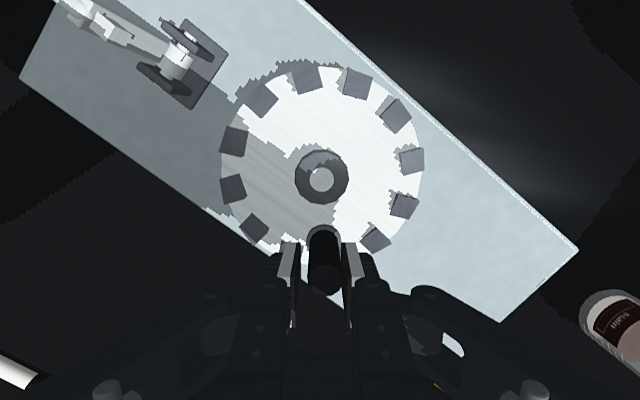

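View pics/t25.png

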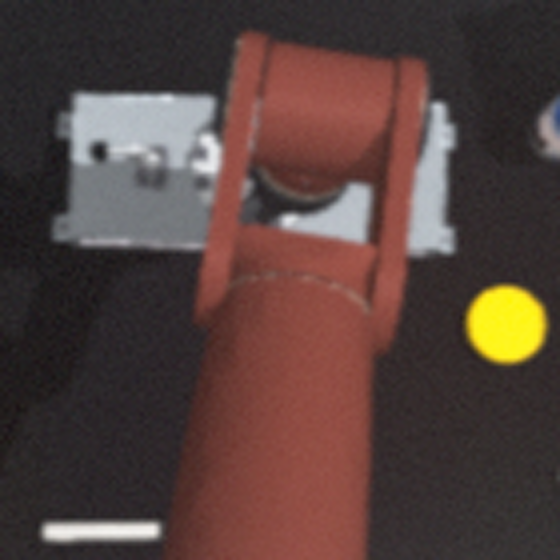

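The tray is nearly home. I press a little further until the stop shows in the force.

jog_arm --steps '[{"dx": -0.015,"dy": 0.02,"dz": 0,"twist": 0},{"dx": -0.03,"dy": 0.045,"dz": 0,"twist": 0},{"dx": -0.045,"dy": 0.065,"dz": 0,"twist": 0},{"dx": -0.045,"dy": 0.065,"dz": 0,"twist": 0}]'

```text
t: 28.3
tool_pos: [0.5911, -0.0349, 0.0842]
tool_rot: [2.973, 0.971, 0.008]
contact_force: [8.7, -12.2, -8.0]
opening: 0.0198
```

```bash
python3 - <<'E'
from h import *
o=ctrl.get_obs();T=o["tool_pos"];print(o["t"],T.round(4),o["contact_force"].round(1))
p=T[:2]-np.array([.622,-.0135]);print(np.hypot(*p),np.degrees(np.arctan2(p[1],p[0])))
E
```

```text
28.3 [ 0.5911 -0.0349  0.0842] [  8.7 -12.2  -8. ]
0.03759015312341084 -145.30537232002615
```

At the stop (15 N). I back off 1–2 mm, open and rise.

jog_arm --steps '[{"dx": 0.012,"dy": -0.015,"dz": 0,"twist": 0},{"dx": 0.012,"dy": -0.015,"dz": 0,"twist": 0},{"dx": 0.012,"dy": -0.015,"dz": 0,"twist": 0},{"dx": 0.012,"dy": -0.015,"dz": 0.6,"twist": 0},{"dx": 0.012,"dy": -0.015,"dz": 1.5,"twist": 0}]' --gripper 100

```text
t: 28.92
tool_pos: [0.5899, -0.0351, 0.1726]
tool_rot: [2.976, 0.973, 0.0]
contact_force: [0.9, 0.1, -0.1]
opening: 0.0521
```

jog_arm --steps '[{"dx": 0.2,"dy": 0.6,"dz": 0.3,"twist": 1},{"dx": 0.4,"dy": 1.2,"dz": 0.3,"twist": 2},{"dx": 0.6,"dy": 2.0,"dz": 0.3,"twist": 3},{"dx": 0.62,"dy": 2.4,"dz": 0.3,"twist": 4},{"dx": 0.62,"dy": 2.4,"dz": 0.3,"twist": 5.0}]'

```text
t: 29.55
tool_pos: [0.6268, 0.1114, 0.1904]
tool_rot: [2.277, 2.151, 0.007]
contact_force: [-0.6, -0.6, 0.2]
opening: 0.0519
```

jog_arm --steps '[{"dx": 0,"dy": 0,"dz": 0,"twist": 0},{"dx": 0,"dy": 0,"dz": 0,"twist": 0}]'

```text
t: 29.8
tool_pos: [0.6266, 0.1115, 0.1903]
tool_rot: [2.28, 2.149, 0.007]
contact_force: [0.2, -0.7, -0.3]
opening: 0.0516
```

```bash
python3 - <<'E'
from h import *
o=ctrl.get_obs();T=o["tool_pos"];print(o["t"],T.round(4),o["tool_rot"].round(3),o["opening"])
im=img("wrist");save(im,"w26.png")
for yd,z in ((.129,.104),(.118,.114)): print(proj(im,(.622+.046*yd,-.0135+yd,z)))
for n,a in(("knob",-139),("knob+",-136)):
    a=np.radians(a);print(n,proj(im,(.622+.038*np.cos(a),-.0135+.038*np.sin(a),.106)))
print("axis",proj(im,(.622,-.0135,.067)))
E
```

```text
29.8 [0.6266 0.1115 0.1903] [2.28  2.149 0.007] 0.05160586109749169
(np.float64(319.91787394139766), np.float64(204.66735247644337))
(np.float64(320.22976640448434), np.float64(222.80015034997))
knob (np.float64(291.2823440129744), np.float64(374.38654951407534))
knob+ (np.float64(292.9342075690167), np.float64(375.6449811794391))
axis (np.float64(321.4222851437051), np.float64(320.61476614755))
```

View pics/w26.png

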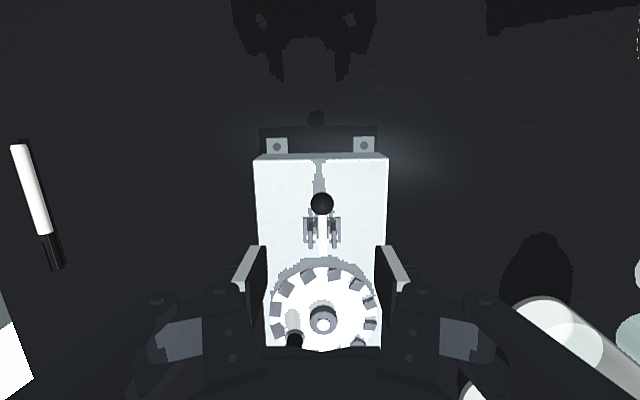

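The ball is at (322,203), exactly where the stop position predicts. I pinch it and swing it back.

jog_arm --steps '[{"dx": 0.03,"dy": 0.06,"dz": -0.6,"twist": 0},{"dx": 0.03,"dy": 0.06,"dz": -1.2,"twist": 0},{"dx": 0.03,"dy": 0.06,"dz": -1.6,"twist": 0},{"dx": 0.03,"dy": 0.06,"dz": -1.75,"twist": 0},{"dx": 0.03,"dy": 0.06,"dz": -1.75,"twist": 0}]'

```text
t: 30.48
tool_pos: [0.6284, 0.1147, 0.0852]
tool_rot: [2.281, 2.148, 0.007]
contact_force: [-0.3, 0.4, 0.8]
opening: 0.0519
```

jog_arm --steps '[{"dx": 0,"dy": 0,"dz": 0,"twist": 0},{"dx": 0,"dy": 0,"dz": 0,"twist": 0},{"dx": 0,"dy": 0,"dz": 0,"twist": 0},{"dx": 0,"dy": 0,"dz": 0,"twist": 0}]' --gripper 230 --newtons 20

```text
t: 30.98
tool_pos: [0.6289, 0.1148, 0.0867]
tool_rot: [2.28, 2.148, 0.008]
contact_force: [-2.6, 0.6, 4.7]
opening: 0.016
```

```bash
python3 - <<'E'
from h import *
o=ctrl.get_obs();T=o["tool_pos"];print(o["t"],T.round(4),o["opening"],o["contact_force"].round(1))
im=img("wrist");save(im,"w27.png")
for ph in (125,113,100,88,76,64,52,42):
    c=np.cos(np.radians(ph));s=np.sin(np.radians(ph));c0=np.cos(np.radians(137));s0=np.sin(np.radians(137))
    print(ph,round(56*(c0-c)/60,3),round(56*(s-s0)/60,3))
E
```

```text
30.975 [0.6289 0.1148 0.0867] 0.015973875169494105 [-2.6  0.6  4.7]
125 -0.147 0.128
113 -0.318 0.223
100 -0.521 0.283
88 -0.715 0.296
76 -0.908 0.269
64 -1.092 0.202
52 -1.257 0.099
42 -1.376 -0.012
```

View pics/w27.png

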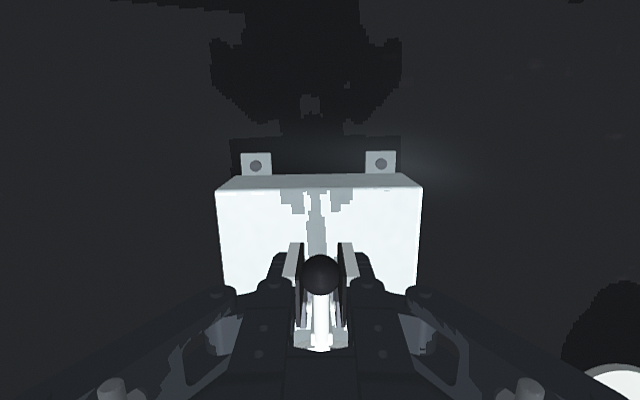

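jog_arm --steps '[{"dx": -0.007,"dy": -0.147,"dz": 0.12,"twist": 0},{"dx": -0.015,"dy": -0.318,"dz": 0.215,"twist": 0},{"dx": -0.024,"dy": -0.521,"dz": 0.275,"twist": 0},{"dx": -0.033,"dy": -0.715,"dz": 0.288,"twist": 0},{"dx": -0.042,"dy": -0.908,"dz": 0.261,"twist": 0}]'

```text
t: 31.65
tool_pos: [0.6263, 0.0592, 0.1025]
tool_rot: [2.281, 2.147, 0.008]
contact_force: [-0.7, 0.9, 0.4]
opening: 0.0161
```

jog_arm --steps '[{"dx": -0.008,"dy": -0.184,"dz": -0.067,"twist": 0},{"dx": -0.016,"dy": -0.349,"dz": -0.17,"twist": 0},{"dx": -0.02,"dy": -0.44,"dz": -0.25,"twist": 0},{"dx": -0.02,"dy": -0.44,"dz": -0.25,"twist": 0}]'

```text
t: 32.15
tool_pos: [0.6251, 0.032, 0.0871]
tool_rot: [2.281, 2.146, 0.007]
contact_force: [-1.1, -1.3, 2.2]
opening: 0.0159
```

```bash
python3 - <<'E'
from h import *
o=ctrl.get_obs();T=o["tool_pos"];print(o["t"],T.round(4),o["opening"],o["contact_force"].round(1))
im=img("wrist");save(im,"w28.png")
E
```

```text
32.15 [0.6251 0.032  0.0871] 0.015904628306422745 [-1.1 -1.3  2.2]
```

View pics/w28.png

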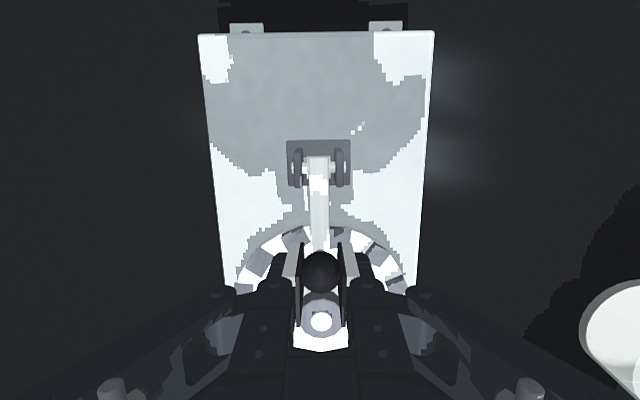

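The pawl is over the wheel. I release, lift straight up and check.

jog_arm --steps '[{"dx": 0,"dy": 0,"dz": 0,"twist": 0},{"dx": 0,"dy": 0,"dz": 0,"twist": 0},{"dx": 0,"dy": 0,"dz": 0.3,"twist": 0},{"dx": 0,"dy": 0,"dz": 1.1,"twist": 0},{"dx": 0,"dy": 0,"dz": 1.9,"twist": 0}]' --gripper 100

```text
t: 32.83
tool_pos: [0.6251, 0.0326, 0.2037]
tool_rot: [2.28, 2.147, 0.008]
contact_force: [0.8, -0.3, 0.1]
opening: 0.0517
```

jog_arm --steps '[{"dx": 0,"dy": 0,"dz": 0,"twist": 0},{"dx": 0,"dy": 0,"dz": 0,"twist": 0}]'

```text
t: 33.08
tool_pos: [0.6254, 0.0327, 0.2049]
tool_rot: [2.279, 2.146, 0.01]
contact_force: [-0.0, 0.6, -0.7]
opening: 0.0522
```

```bash
python3 - <<'E'
from h import *
o=ctrl.get_obs();T=o["tool_pos"];print(o["t"],T.round(4),o["opening"],o["contact_force"].round(1))
im=img("wrist");save(im,"w29.png",(200,60,440,340),2);C=cloud(im)
for th in (0,.17):
    ph=np.radians(36.5)+th;yd=.088-.056*np.cos(ph);z=.066+.056*np.sin(ph);print(th,yd,z,proj(im,(.622+.046*yd,-.0135+yd,z)))
for a in (-139,-141,-144): 
    r=np.radians(a);print(a,proj(im,(.622+.038*np.cos(r),-.0135+.038*np.sin(r),.106)))
f=im["frame"].astype(int).sum(2);m=((f<120)&(C[...,2]>.085)&(C[...,2]<.13)).astype(np.uint8)
n,l,st,ce=cv2.connectedComponentsWithStats(m)
for i in range(1,n):
    if st[i,4]>40: P=C[l==i];print(st[i],ce[i].round(1),P[:,2].max().round(4),P.mean(0).round(4))
E
```

```text
33.075 [0.6254 0.0327 0.2049] 0.052188789880729815 [-0.   0.6 -0.7]
0 0.04298401580543582 0.09931007605807511 (np.float64(316.5696029296127), np.float64(206.7475488249601))
0.17 0.04926840862550145 0.10644581349903684 (np.float64(316.4353388352454), np.float64(201.69407751680194))
-139 (np.float64(286.0561228526506), np.float64(286.6067123610519))
-141 (np.float64(284.96116897412946), np.float64(285.6178764790308))
-144 (np.float64(283.38742614932914), np.float64(284.06994969425176))
[308 196  20  21 240] [317.6 204.8] 0.1099 [0.625  0.033  0.1059]
[278 264  18  27 217] [287.  273.2] 0.1077 [ 0.5942 -0.03    0.0977]
```

View pics/w29.png

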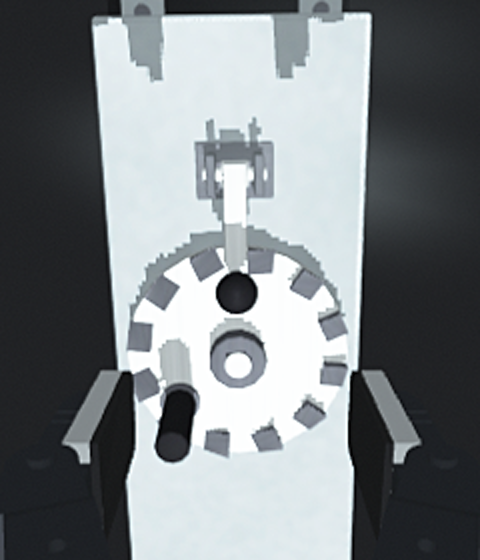

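The ball top reads 110 mm (108 expected when down, 115 on a tooth). The knob is at its home position. I move the arm clear and compare with the start pictures.

jog_arm --steps '[{"dx": -0.5,"dy": 0.8,"dz": 0.2,"twist": 0},{"dx": -1.0,"dy": 1.6,"dz": 0.4,"twist": 0},{"dx": -1.5,"dy": 2.4,"dz": 0.4,"twist": 0},{"dx": -2.0,"dy": 3.2,"dz": 0.4,"twist": 0},{"dx": -2.5,"dy": 4.0,"dz": 0.4,"twist": 0}]'

```text
t: 33.75
tool_pos: [0.4725, 0.2737, 0.2252]
tool_rot: [2.282, 2.148, 0.002]
contact_force: [-0.8, -0.5, 0.1]
opening: 0.0519
```

jog_arm --steps '[{"dx": -0.5,"dy": 0.8,"dz": 0,"twist": 0},{"dx": -1.0,"dy": 1.6,"dz": 0,"twist": 0},{"dx": -1.0,"dy": 1.6,"dz": 0,"twist": 0},{"dx": -1.0,"dy": 1.6,"dz": 0,"twist": 0}]'

```text
t: 34.25
tool_pos: [0.412, 0.3692, 0.2237]
tool_rot: [2.281, 2.149, -0.002]
contact_force: [0.3, 0.2, 0.6]
opening: 0.052
```

```bash
python3 - <<'E'
from h import *
o=ctrl.get_obs();print(o["t"],o["tool_pos"].round(3),np.abs(o["dq"]).max().round(4))
for n,box in (("top",(285,135,415,215)),("side",(310,170,400,280))):
    a=cv2.imread("pics/%s0.png"%n);im=img(n);b=im["frame"][:,:,::-1]
    x0,y0,x1,y1=box;A=a[y0:y1,x0:x1];B=b[y0:y1,x0:x1]
    d=np.abs(A.astype(int)-B).max(2);print(n,(d>60).sum())
    cv2.imwrite("pics/cmp_%s.png"%n,cv2.resize(np.hstack([A,B]),None,fx=3,fy=3,interpolation=2))
    full=np.abs(a.astype(int)-b).max(2)
    for nm,(u,v) in dict(tape=(201,212),timer=(432,253),bottle=(422,160),red=(439,219),y1=(231,256),y2=(406,211)).items():
        if n=="top": print(nm,(full[v-12:v+13,u-12:u+13]>80).sum())
E
```

```text
34.25 [0.412 0.369 0.224] 0.0285
top 0
tape 266
timer 0
bottle 0
red 0
y1 70
y2 0
side 0
```

View pics/cmp_top.png

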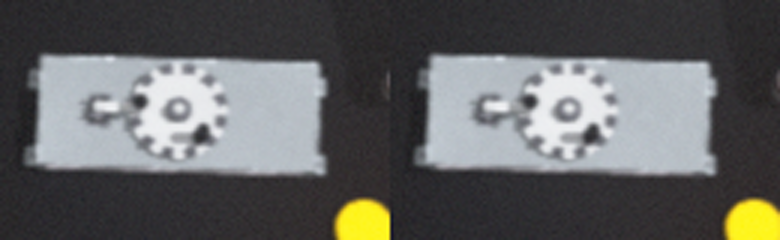

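View pics/cmp_side.png

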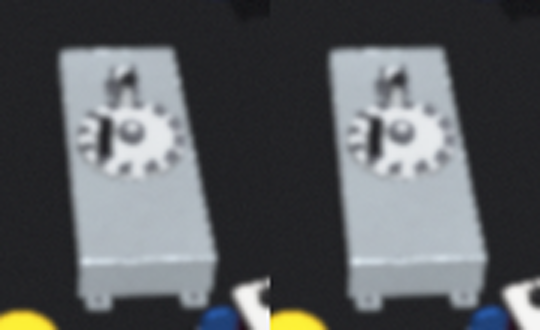

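The drawer, knob and pawl match the start pictures in both views, with no pixels changed. The tape and yellow differences come from the arm now standing over them. I hand in.

```bash
python3 -c "
from station import ctrl
print(ctrl.finish_job())"
```

```text
the job is handed in; nothing more can be done
None
```

I handed the job in at about 34 s of the 210 s allowed. Both off-white culture dishes are in the drawer, the tray is home and the pawl is down. `finish_job` reported no verdict.

**What I did:**
- **Opening:** I lifted the pawl over to its rest and wound the wheel back until the force showed the stop.
- **Dishes:** I found two dishes and laid them in pockets 2 and 4.
- **Closing:** I wound the wheel forward to its stop (about 15 N), then swung the pawl back and released it over the wheel.
- **Left alone:** I did not touch the red and yellow look-alikes, the tape roll, the timer or the bottle.

**Last checks:**
- **Dishes:** Before closing, both dish tops stood at 27 mm with slopes under 0.005. I could not see them again once the tray was under the hood.
- **Drawer and pawl:** The top and side crops of drawer, knob and pawl matched the start pictures with no changed pixels. The ball top read 110 mm, against 108 mm expected with the pawl down and 115 mm on a tooth.
- **Bystanders:** The timer and bottle were unchanged in the top view. The tape roll and one yellow disc were covered by the arm in that last picture. The close-up after I picked up the second dish showed both apparently undisturbed.

**One disagreement:** The top and wrist cameras differed by about 4 mm on the tray's x position. I placed the first dish by the wrist view, which showed dish and pocket together. The second went 146 mm further along the tray, with a small correction from that same view.

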